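# Clamp the sound plaster block in the ratchet bench clamp

### The arm

A 6-joint arm with a two-finger parallel gripper is mounted at the origin on a cart in front of the work surface, level with it; the furniture and walls round the work are solid. World frame = base frame: x ahead of the robot, y to its left, z up, the work surface at z = 0. Lengths are in mm, angles in rad, forces in N, time in s.
With the tool pointing down it reaches from about 300 to 775 mm from the base axis. Payload 14.6 kg.
Tool frame: the origin (TCP) lies midway between the tips of the shut fingers; the grasp point (between the pads) lies 19 mm behind it; y points along the fingers, x is the direction in which the jaws open and shut, and the axes are right-handed (so a half turn about y gives the same grasp; the last joint's range is limited). The gripper opens to 94 mm and grips with 3 to 60 N. Pads are 16 mm wide; open, the fingers measure 119 mm over their backs; the gripper's body (75 mm by 177 mm) begins 78 mm behind the grasp point.
Start: joints at [-1.27, 0.3, 1.521, -0, 1.321, -0.067], TCP at [197.752, -513.209, 183.546] pointing down, gripper open.
Joint ranges: [-3.03, 3.03], [-0.79, 2.21], [0.23, 2.52], [-1.04, 4.18], [0, 3.07], [-2.55, 2.55]. Speed limits (rad/s): [2.22, 2.22, 2.57, 3.14, 3.14, 3.14].

### API

Orientations are given as [roll, pitch, yaw] about the fixed x, y, z axes, in that order (R = Rz(yaw) Ry(pitch) Rx(roll)).
In Python, from cell import manip gives the robot as it stands.
- The arm moves only by the tool servo_tool, never from a script. Its argument "commands" is a list of rows, each an object with "dp": the shift along the tool's x, y, z in mm, a list of three; "turn": the turn, a rotation vector about the tool's x, y, z in degrees, a list of three. A call has 1 to 5 rows; each row is the pose to reach, as a shift and turn from the pose measured when the call began, along the tool's axes at that moment; what a row does not reach only later rows make up. A row lasts 1/12 s, in which the tool goes at most 41.7 mm and 7.16 degrees, less where a joint would pass 70% of its speed; a pose out of reach is approached as far as the arm can. A call with a gripper value outside its range is refused whole. "grip" is the gripper command: -1 is fully open, 1 is shut, values between are in proportion, set as the call begins (left out, the last holds). The fingers move at their own pace and stop on an object; "force" is the grip in N (left out, the last holds). Time passes only in rows, so rows that repeat a pose let the fingers close. It gives the time, the measured TCP pose, the force and the opening at its end, in the units of the state.
- manip.read_state(): the state, without advancing time (a new reading comes with each control period).
- manip.camera(name): name is "scene" or "top" or "wrist"; returns a dict with "img" (480x640x3 uint8, red, green, blue), "depth" (480x640 float32, mm along the optical axis (not along the pixel's ray), 0 where there is no reading), "K" (3x3 intrinsics, pixels), "k1" (the pictures are not rectified: a ray, as slopes to the right and down, at radius r is drawn at 1 + k1 r^2 times it, then the intrinsics apply), "R" (3x3) and "t" (3): a world point X has camera coordinates R X + t; the wrist camera has in their place "hand_eye" (4x4, takes a point from camera to tool coordinates, whose origin is the TCP and whose axes are the tool frame's). Camera axes: x right, y down, z forward; pixel columns grow to the right and rows downward; lengths in mm; the calibration is good to about 2 mm. A picture is of the moment at which its call begins: read the wrist's pose just before it.
- manip.sign_off(): hands the job in, once; it reports no verdict.
The state is a dict: "clock": time; "joints": joint angles; "qd": joint speeds; "effort": joint torques, N m; "eef_pos": TCP position; "eef_rot": TCP orientation; "wrist_force": force on the tool from outside, world axes, zero at the start; "moment": the same for the moment, N m; "finger_gap": finger opening in mm.
Only numpy, scipy, OpenCV 4.12 (cv2) and the standard library are available. Lean on these libraries where they do the work, as an engineer would, in place of code of your own. Each camera call takes 0.05 s, during which the arm holds its last target.

### The job

Of the three plaster pieces take the whole block (not the chipped one or the rounded lump), set it upright on the black bed of the clamp in front of the fixed jaw and let go of it. Then pump the blue trigger until the moving jaw presses the block against the fixed jaw and the bare steel of the gauge behind its pad has vanished into the jaw, with green still showing; if only red shows, the plaster is crushed. Move the jaw with the trigger only, leave the other things alone, and finish while still holding the trigger pulled with the block clamped like that.

Things in the scene. Friction and masses are not known exactly. Their poses are not given: they have to be found in the camera images.
- block_center (a point): Centre of the whole plaster block: off-white, 30 (its x) x 34 (its y) x 24 mm high, straight sides, square corners, about 50 g, loose on a blue mat 2 mm thick; point axes along its sides, z up.
- lump_center (a point): Centre of the plaster lump: an off-white offcut with strongly rounded sides, about 30 x 40 x 22 mm high, loose. A reject: leave it out of the clamp.
- chipped_center (a point): Centre of the chipped block: same size and colour as the whole one (30 x 34 x 24 mm), but one upper corner (its +x +y one) is broken off in a large slope. A reject: leave it out of the clamp.
- bench_clamp: Grey and white clamp fixed to the bench. Origin on the bench under the trigger's hinge, +x the way the jaw advances, z up. In its frame, mm: base x -80 to 205, 60 wide, 8 high; housing x -32 to 43, top 81; rubber grip post x -75 to -57, 30 wide, top 111; black bed x 97 to 187, 44 wide, top 14; fixed jaw with rubber face at x = 185, 44 wide, top 48; jaw rod sticks out behind to x = -92, 36 high.
- bed_seat (a point): Point on the bed's top (14 mm above the bench), on the centre line, 17 mm in front of the fixed jaw's face: stand the block with its underside centred here or up to 6 mm farther from the fixed jaw, sides along the clamp (any of the four ways round); the jaw pushes it the rest of the way. Axes as the clamp's.
- pad_face (a point): Centre of the front face of the moving jaw's black rubber pad (36 mm wide, 24 mm high), 28 mm above the bench; it faces the fixed jaw. Axes as the clamp's.
- trigger: Blue trigger lever: upright blade 20 mm wide across the clamp (pinch it there), 10 mm thick along it. Origin on its hinge, 71 mm above the bench; the blade ends 64 mm from it. At rest it leans 17 deg towards the jaws; pulled back (clamp -x, to the grip post) it stops at 17 deg the other way. A spring, 3 to 4 N, returns it. At rest its axes are the clamp's, not the blade's; they turn with it.
- trigger_grip (a point): Where to pinch the trigger: in the blade, 52 mm from its hinge along the blade, about 121 mm above the bench; here the full stroke is 31 mm, nearly level. Pulling takes 4 to 15 N.
- gauge_pad (a joint): How far the sprung pad is pressed back into the jaw head, m: 0 free, 0.019 solid, 0.7 N/mm, so it shows the clamping force. Behind the pad a stem 17 mm thick shows, from pad to jaw head: 7 mm red, 7 mm green, the rest bare steel. Steel gone at 0.006 (4 N), green gone at 0.013 (9 N); aim for about 0.009. Beyond 0.016 (11 N) the plaster is crushed.
- cast_white: White plaster dental cast, 55 x 60 x 31 mm, loose bystander; origin under its centre.
- nail_brush: Purple brush with a bow handle, 30 x 85 x 55 mm, loose bystander; origin under its centre.
- cast_tan: Tan plaster dental cast, 54 x 58 x 34 mm, loose bystander; origin under its centre.
- yellow_cup: Yellowish rubber mixing cup, 48 mm across, 34 mm high, loose bystander; origin under its centre.
- jaw_head: White moving jaw (18 mm thick, 40 wide, top 50 mm high) with its rod. Origin and axes are the clamp's, moved along clamp x by its advance: 0 open (pad 85 mm from fixed jaw), 75 mm at most; starts at 0 to 20. A full pull advances it 13 to 21 mm (teeth 9 mm apart; 0.7 mm per mm of pull once a tooth catches); it stays as the trigger returns. Only 4 N of friction holds it: pressed harder, it slips back on release.
- plaster_block: The whole plaster block again; origin under its centre.
Not all that is in view belongs to the job. What is shaped like the plaster_block but orange or purple is not meant.

How it is judged (in metres and radians):
On the way, in this order (a step that is already met when the one before it is completed fails the run):
1. the whole block stands on the bed between the jaws, let go of, not yet pressed (z of block_center in the frame of bench_clamp between 0.021 and 0.031 m and y of block_center in the frame of bench_clamp between -0.014 and 0.014 m and angle between block_center's own z axis and vertical below 0.15 rad and x of block_center in the frame of bench_clamp between 0.115 and 0.176 m and contact force between the fingers and plaster_block below 0.1 N and linear speed of plaster_block below 0.02 m/s), for 0.2 s.
2. the jaw presses the block against the fixed jaw (z of block_center in the frame of bench_clamp between 0.021 and 0.031 m and y of block_center in the frame of bench_clamp between -0.014 and 0.014 m and angle between block_center's own z axis and vertical below 0.15 rad and value of joint gauge_pad above 0.004 m and x of block_center in the frame of bench_clamp above 0.155 m), for 0.1 s.
At the end, for the whole second after the job is handed in: The whole block stands upright on the bed, within 14 mm of the centre line, pressed against the fixed jaw with the gauge pad pushed in 6 to 13.5 mm (steel gone, green showing); the robot does not touch the block and its fingers still push on the trigger with over 1 N (z of block_center in the frame of bench_clamp between 0.021 and 0.031 m and y of block_center in the frame of bench_clamp between -0.014 and 0.014 m and angle between block_center's own z axis and vertical below 0.15 rad and x of block_center in the frame of bench_clamp between 0.158 and 0.176 m and value of joint gauge_pad between 0.006 and 0.0135 m and contact force between plaster_block and bench_clamp above 1.5 N and contact force between the fingers and trigger above 1 N and contact force between the arm and plaster_block below 0.5 N and linear speed of plaster_block below 0.02 m/s); the arm keeps its last pose, push and grip.
It fails at once if the plaster is crushed: gauge pad pushed in more than 16 mm (value of joint gauge_pad above 0.016 m).
It fails at once if the robot pushes on the moving jaw or its pad (over 3 N) (contact force between the arm and jaw_head above 3 N).
It fails at once if a reject piece is put in the clamp ((x of lump_center in the frame of bench_clamp between 0.09 and 0.19 m and y of lump_center in the frame of bench_clamp between -0.022 and 0.022 m and z of lump_center in the frame of bench_clamp below 0.05 m) or (x of chipped_center in the frame of bench_clamp between 0.09 and 0.19 m and y of chipped_center in the frame of bench_clamp between -0.022 and 0.022 m and z of chipped_center in the frame of bench_clamp below 0.05 m)).
It fails at once if a bystander is shifted more than 30 mm (distance of any of cast_white, nail_brush, cast_tan, yellow_cup from where it was at the start of the episode above 0.03 m).
It also fails if it takes over 56 s, if anything falls off the work surface, if the arm or the gripper's body presses on something with over 40 N, if the wrist force passes 120 N, or if a joint passes its speed limit or range.

## Working session

There is one attempt and no reset: what is moved stays moved. The work goes in short steps, Python scripts to look and compute and a tool call to move; the robot and the scene stay as the last step left them, time stands still between calls to the robot, and variables do not carry over. Pictures are saved under pics/ and viewed, and the job is handed in when it is done.

Besides the shell and the picture viewer there is one more tool, called after "Request:" by a JSON object that holds its "fn" and its "kwargs", one argument or row to a line. servo_tool: Moves the arm, as the interface text tells. Its arguments: {"type":"object","properties":{"commands":{"type":"array","items":{"type":"object","properties":{"dp":{"type":"array","items":{"type":"number"}},"turn":{"type":"array","items":{"type":"number"}}}}},"grip":{"type":"number"},"force":{"type":"number"}},"required":["commands"]}

```bash
ls; mkdir -p pics
cat > h.py <<'E'
import numpy as np, cv2, pickle
from cell import manip
from scipy.spatial.transform import Rotation as Ro
def snap(n,tag):
    s=manip.read_state(); c=manip.camera(n)
    if 'hand_eye' in c:
        T=np.eye(4);T[:3,:3]=Ro.from_euler('xyz',s['eef_rot']).as_matrix();T[:3,3]=s['eef_pos']
        M=np.linalg.inv(T@np.array(c['hand_eye']));c['R']=M[:3,:3];c['t']=M[:3,3]
    cv2.imwrite(f'pics/{tag}.png',c['img'][:,:,::-1]);pickle.dump(c,open(f'pics/{tag}.pkl','wb'));return c
def load(tag): return pickle.load(open(f'pics/{tag}.pkl','rb'))
def ray(c,u,v):
    K=np.array(c['K']);d=np.array([(u-K[0,2])/K[0,0],(v-K[1,2])/K[1,1]]);x=d.copy()
    for _ in range(20): x=d/(1+c['k1']*(x@x))
    R=np.array(c['R']);return -R.T@np.array(c['t']),R.T@np.array([x[0],x[1],1.])
def onplane(c,u,v,z):
    o,d=ray(c,u,v);return o+d*(z-o[2])/d[2]
def dep(c,u,v):
    o,d=ray(c,u,v);return o+d*c['depth'][int(round(v)),int(round(u))]
def proj(c,X):
    p=np.array(c['R'])@np.array(X,float)+np.array(c['t']);x=p[:2]/p[2];x=x*(1+c['k1']*(x@x));K=np.array(c['K'])
    return np.array([K[0,0]*x[0]+K[0,2],K[1,1]*x[1]+K[1,2]])
def totool(X):
    s=manip.read_state();return Ro.from_euler('xyz',s['eef_rot']).as_matrix().T@(np.array(X)-np.array(s['eef_pos']))
E
python3 - <<'E'
from h import *
for n in('scene','top','wrist'):
    c=snap(n,n+'0'); print(n,c['K'][0],c['k1'],-np.array(c['R']).T@c['t'])
print(manip.read_state())
E
```

```text
pics
scene [479.94134539   0.         315.96123413] -0.046173611580480556 [-278.97840007 -245.2194008   537.75303936]
top [524.44689631   0.         319.00731091] 0.04018001888121122 [ 378.325227    116.12093971 1063.61612885]
wrist [427.2687152    0.         322.52547396] -0.0959396533473912 [ 263.82661729 -488.95808002  383.94073116]
{'clock': 0.15, 'joints': array([-1.26963904e+00,  3.00328646e-01,  1.52140725e+00,  2.05771357e-05,
        1.32070042e+00, -6.65947621e-02]), 'qd': array([-0.0006001 , -0.00184576, -0.00213615, -0.00050524,  0.00055364,
        0.00105043]), 'effort': array([-3.81447835e-04, -5.31960905e+01, -3.52819026e+01,  7.08007277e-02,
        2.36025313e-02, -5.03480419e-05]), 'eef_pos': array([ 197.67946622, -513.02665631,  183.13801815]), 'eef_rot': array([-1.57072030e+00,  8.40465665e-04, -1.20304935e+00]), 'wrist_force': array([ 0.36552592,  0.29062125, -0.20016066]), 'moment': array([ 0.0284686 ,  0.01474668, -0.01110658]), 'finger_gap': 94.05841152495749}
```

View pics/scene0.png

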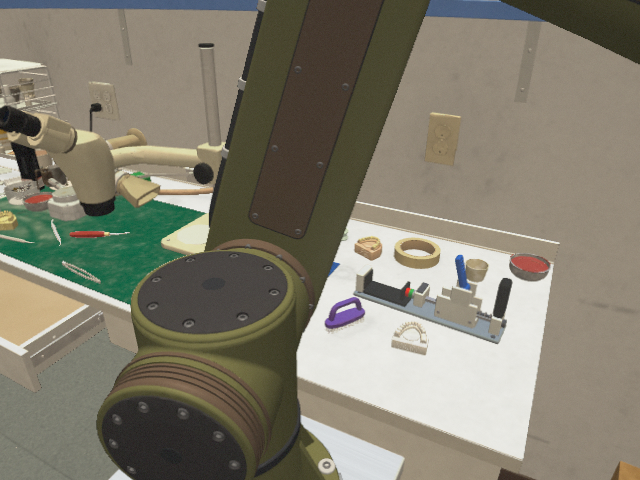

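View pics/top0.png

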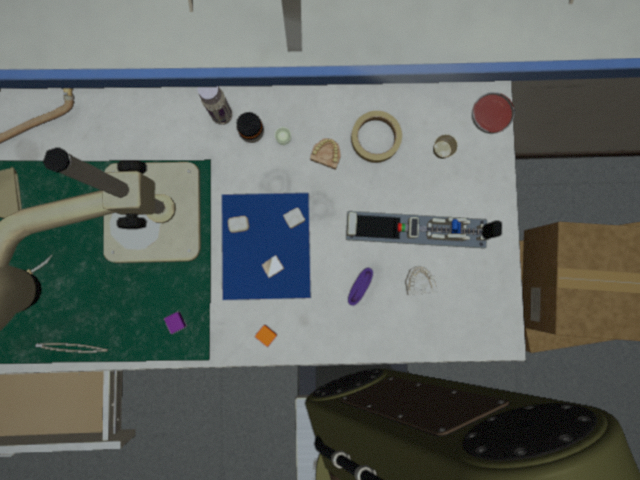

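View pics/wrist0.png

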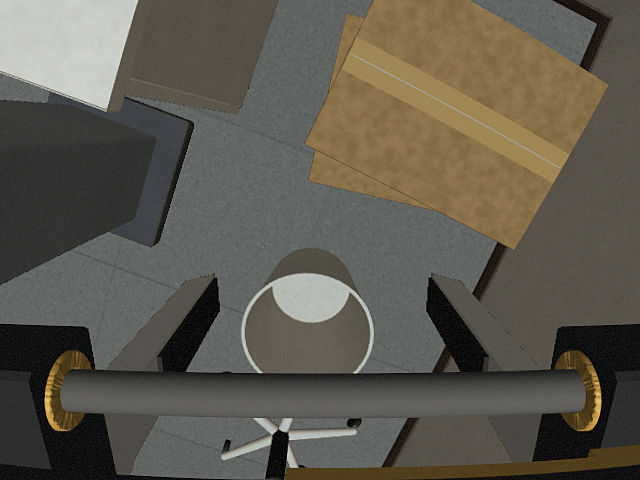

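Run:
```python
from h import *
c=load('top0');im=c['img'][:,:,::-1]
a=cv2.resize(im[185:305,215:315],None,fx=5,fy=5,interpolation=cv2.INTER_CUBIC)
cv2.imwrite('pics/crop1.png',a)
b=cv2.resize(im[200:250,340:510],None,fx=4.7,fy=4.7,interpolation=cv2.INTER_CUBIC)
cv2.imwrite('pics/crop2.png',b)
for n,(u,v,z) in dict(lump=(238,224,24),blk=(293.5,217,26),chip=(273,266,26),seatjawL=(348,225,48),rodR=(500,230,100)).items(): print(n,onplane(c,u,v,z),dep(c,u,v))
```

```text
lump [495.15637307 265.97811995  24.        ] [495.82526504 266.83609548  18.04789818]
blk [506.67727191 155.37417488  26.        ] [506.48356064 155.31493317  27.56598944]
chip [410.12802441 197.53234436  26.        ] [410.15244726 197.59486397  25.20316627]
seatjawL [486.07756434  48.7268489   48.        ] [486.37514128  48.54072832  45.19519827]
rodR [ 465.36661957 -227.49466805  100.        ] [ 464.46268473 -223.92618057  110.00726396]
```

View pics/crop1.png

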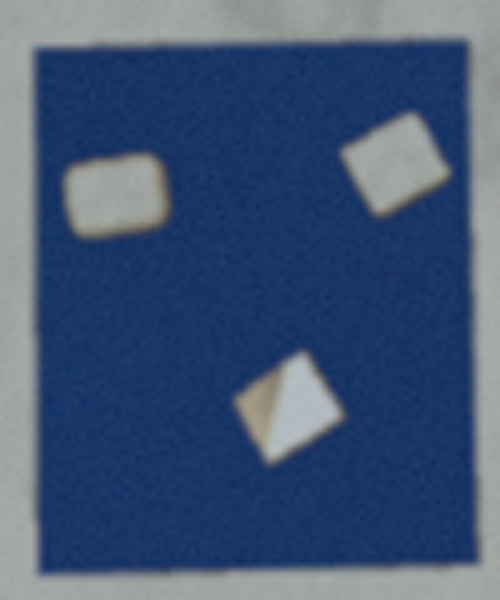

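View pics/crop2.png

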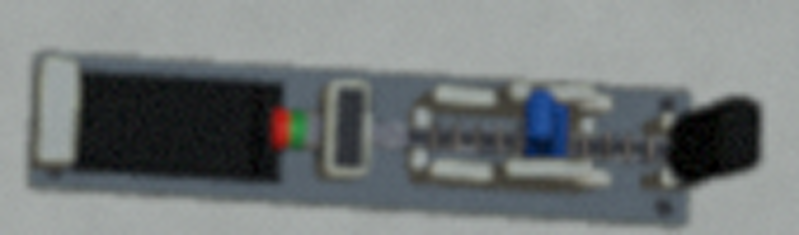

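Run:
```python
from h import *
c=load('top0');im=c['img'];hsv=cv2.cvtColor(im,cv2.COLOR_RGB2HSV)
roi=np.zeros(im.shape[:2],np.uint8);roi[197:297,225:308]=1
m=((hsv[...,1]<100)&(roi>0)).astype(np.uint8)
cs,_=cv2.findContours(m,cv2.RETR_EXTERNAL,cv2.CHAIN_APPROX_NONE)
for k in cs:
    if len(k)<15: continue
    P=np.array([onplane(c,*p[0],26)[:2] for p in k],np.float32)
    print(k.mean(0)[0],cv2.minAreaRect(P),cv2.boxPoints(cv2.minAreaRect(P)).round(0).tolist())
# base corners
s=4.7
C=[(35,50),(28,188),(690,88),(685,222)]
Q=[onplane(c,340+x/s,200+y/s,8)[:2] for x,y in C];print(np.round(Q,1))
for q in ((0,2),(1,3),(0,1),(2,3)): d=Q[q[1]]-Q[q[0]];print(np.linalg.norm(d),np.degrees(np.arctan2(*d[::-1])))
```

```text
[272.42857143 266.19642857] ((410.0502014160156, 199.5204620361328), (33.758262634277344, 37.680213928222656), 31.00751495361328) [[386.0, 207.0], [405.0, 175.0], [434.0, 192.0], [415.0, 224.0]]
[238.09836066 223.67213115] ((495.6314697265625, 265.9025573730469), (32.52294921875, 42.28758239746094), 7.070732593536377) [[477.0, 285.0], [482.0, 243.0], [514.0, 247.0], [509.0, 289.0]]
[293.66666667 217.35087719] ((505.7957763671875, 155.00819396972656), (33.58918380737305, 36.74927520751953), 27.758766174316406) [[482.0, 163.0], [499.0, 131.0], [529.0, 147.0], [512.0, 179.0]]
[[ 519.6   46.4]
 [ 460.    51. ]
 [ 497.1 -234.9]
 [ 439.4 -230. ]]
282.24461206850947 -94.57052646422385
281.76536130224474 -94.1755350177274
59.84927579339556 175.62353648120083
57.90717798694032 175.1492279167669
```

```bash
cat >> h.py <<'E'
def go(x,y,z,yaw):
    s=manip.read_state();R=Ro.from_euler('xyz',s['eef_rot']).as_matrix()
    T=Ro.from_euler('xyz',[-90,0,yaw],degrees=True).as_matrix()
    print('pos',np.round(s['eef_pos'],1),'rot',np.round(np.degrees(s['eef_rot']),1),'t',round(s['clock'],2),'gap',round(s['finger_gap'],1),'F',np.round(s['wrist_force'],1))
    print('dp',np.round(R.T@(np.array([x,y,z])-s['eef_pos']),1),'turn',np.round(Ro.from_matrix(R.T@T).as_rotvec(degrees=True),1))
E
python3 -c "
from h import *
go(480,155,190,28)"
```

```text
pos [ 197.7 -513.   183.1] rot [-90.    0.  -68.9] t 0.15 gap 94.1 F [ 0.4  0.3 -0.2]
dp [-521.9   -6.4  503.6] turn [ -0.  -96.9  -0. ]
```

Request:
{"fn": "servo_tool", "kwargs": {
  "commands": [
    {"dp": [-522,-30,504],"turn": [0,-97,0]},
    {"dp": [-522,-30,504],"turn": [0,-97,0]},
    {"dp": [-522,-30,504],"turn": [0,-97,0]},
    {"dp": [-522,-30,504],"turn": [0,-97,0]},
    {"dp": [-522,-30,504],"turn": [0,-97,0]}
  ],
  "grip": -1
}}

```text
clock: 0.57
eef_pos: [278.9, -319.6, 192.0]
eef_rot: [-1.57, 0.0, -0.572]
wrist_force: [1.2, -1.1, 0.2]
finger_gap: 94.0
```

```bash
python3 -c "
from h import *
go(480,155,200,28)"
```

```text
pos [ 278.9 -319.6  192. ] rot [-90.    0.  -32.8] t 0.57 gap 94.0 F [ 1.2 -1.1  0.2]
dp [-88.   -7.7 507.8] turn [ -0.  -60.8  -0. ]
```

Request:
{"fn": "servo_tool", "kwargs": {
  "commands": [
    {"dp": [-88,-8,508],"turn": [0,-28,0]},
    {"dp": [-88,-8,508],"turn": [0,-28,0]},
    {"dp": [-88,-8,508],"turn": [0,-28,0]},
    {"dp": [-88,-8,508],"turn": [0,-28,0]},
    {"dp": [-88,-8,508],"turn": [0,-28,0]}
  ]
}}

```text
clock: 0.98
eef_pos: [360.0, -127.6, 195.6]
eef_rot: [-1.57, -0.0, -0.076]
wrist_force: [1.3, -1.1, 0.5]
finger_gap: 94.2
```

```bash
python3 -c "
from h import *
snap('wrist','w1')
go(480,155,200,28)"
```

```text
pos [ 362.2 -122.   195.7] rot [-89.9  -0.1  -4.4] t 1.03 gap 93.8 F [-0.8  1.5  0. ]
dp [ 96.3  -3.6 285.2] turn [ -0.1 -32.4   0.1]
```

View pics/w1.png

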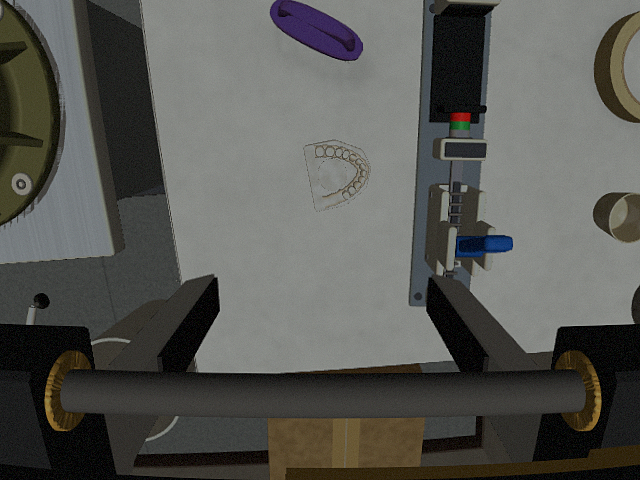

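Request:
{"fn": "servo_tool", "kwargs": {
  "commands": [
    {"dp": [96,-4,240],"turn": [0,-32.4,0]},
    {"dp": [96,-4,240],"turn": [0,-32.4,0]},
    {"dp": [96,-4,240],"turn": [0,-32.4,0]},
    {"dp": [96,-4,240],"turn": [0,-32.4,0]},
    {"dp": [96,-4,240],"turn": [0,-32.4,0]}
  ]
}}

```text
clock: 1.45
eef_pos: [451.3, 59.9, 199.3]
eef_rot: [-1.57, -0.002, 0.496]
wrist_force: [0.4, -1.3, 0.3]
finger_gap: 93.9
```

Request:
{"fn": "servo_tool", "kwargs": {
  "commands": [
    {"dp": [0,0,25],"turn": [0,0,0]},
    {"dp": [0,0,25],"turn": [0,0,0]},
    {"dp": [0,0,25],"turn": [0,0,0]}
  ]
}}

```text
clock: 1.7
eef_pos: [439.0, 82.7, 199.1]
eef_rot: [-1.57, -0.001, 0.498]
wrist_force: [-0.2, -0.7, 0.3]
finger_gap: 93.9
```

```bash
python3 -c "
from h import *
snap('wrist','w2')
go(506,155,40,28)"
```

```text
pos [439.3  81.8 199.2] rot [-90.   -0.1  28.4] t 1.75 gap 93.8 F [ 0.2 -0.2  0.3]
dp [ 93.2 159.4  32.5] turn [-0.   0.4  0.1]
```

View pics/w2.png

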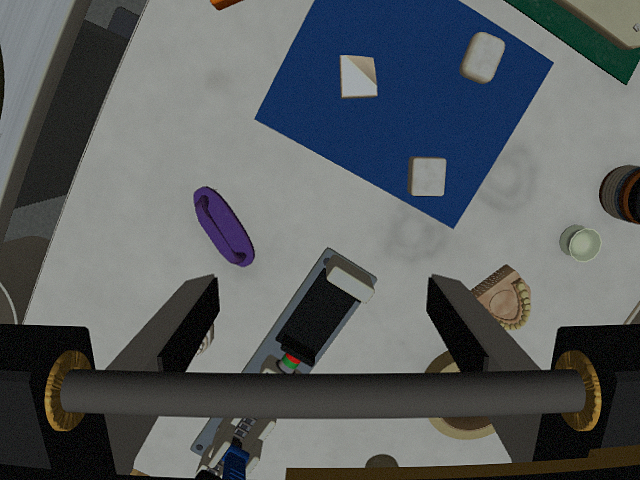

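```bash
cat > blk.py <<'E'
from h import *
def meas(tag,roi):
    c=load(tag);hsv=cv2.cvtColor(c['img'],cv2.COLOR_RGB2HSV)
    u0,v0,u1,v1=roi;m=np.zeros((480,640),np.uint8);m[v0:v1,u0:u1]=((hsv[...,1]<100)&(hsv[...,2]>90))[v0:v1,u0:u1]
    m=cv2.morphologyEx(m,cv2.MORPH_OPEN,np.ones((3,3)))
    cs,_=cv2.findContours(m,cv2.RETR_EXTERNAL,cv2.CHAIN_APPROX_NONE);k=max(cs,key=cv2.contourArea)
    P=np.array([onplane(c,*p[0],26)[:2] for p in k],np.float32);r=cv2.minAreaRect(P)
    print(cv2.boundingRect(k),r,np.round(cv2.boxPoints(r),1).tolist());M=cv2.moments(k);print('depth',dep(c,M['m10']/M['m00'],M['m01']/M['m00']))
E
python3 - <<'E'
from blk import *
meas('w2',(395,140,460,215))
c=load('w2');im=c['img'][:,:,::-1]
cv2.imwrite('pics/crop3.png',cv2.resize(im[140:215,390:465],None,fx=6,fy=6))
E
```

```text
(411, 158, 35, 38) ((504.83154296875, 153.6292724609375), (29.80460548400879, 32.5465202331543), 28.7957820892334) [[483.8999938964844, 160.6999969482422], [499.6000061035156, 132.1999969482422], [525.7000122070312, 146.5], [510.1000061035156, 175.10000610351562]]
depth [504.53492912 153.7048681   26.64852549]
```

View pics/crop3.png

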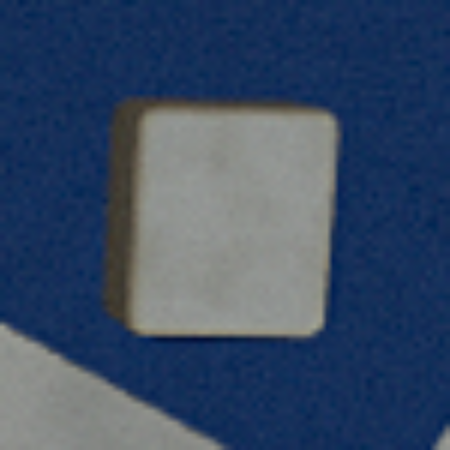

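```bash
python3 -c "
from h import *
go(505,154,7,28.5)"
```

```text
pos [439.3  81.8 199.2] rot [-90.   -0.1  28.4] t 1.75 gap 93.8 F [ 0.2 -0.2  0.3]
dp [ 91.8 192.4  32.1] turn [-0.  -0.1  0.1]
```

Request:
{"fn": "servo_tool", "kwargs": {
  "commands": [
    {"dp": [92,100,32],"turn": [0,0,0]},
    {"dp": [92,100,32],"turn": [0,0,0]},
    {"dp": [92,100,32],"turn": [0,0,0]},
    {"dp": [92,100,32],"turn": [0,0,0]},
    {"dp": [92,100,32],"turn": [0,0,0]}
  ],
  "grip": -0.2
}}

```text
clock: 2.17
eef_pos: [504.8, 153.5, 96.3]
eef_rot: [-1.569, 0.003, 0.496]
wrist_force: [-0.3, -0.2, -0.4]
finger_gap: 64.2
```

```bash
python3 -c "
from h import *
go(505,154,7,28.5)
snap('wrist','w3')"
```

```text
pos [504.8 153.5  96.3] rot [-89.9   0.2  28.4] t 2.17 gap 64.2 F [-0.3 -0.2 -0.4]
dp [ 0.7 89.3  0.2] turn [-0.1 -0.1 -0.2]
```

View pics/w3.png

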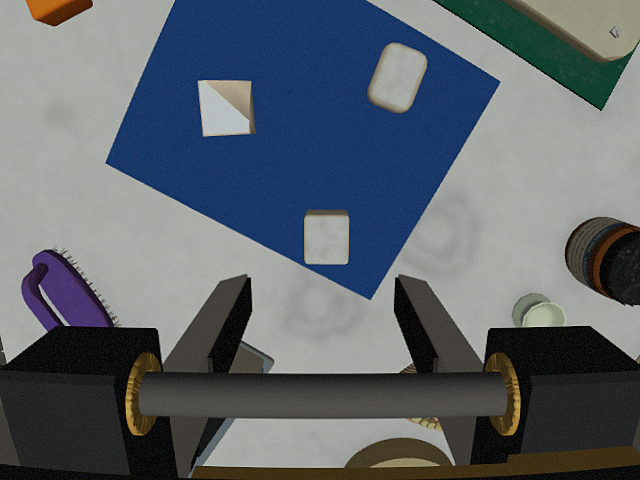

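Request:
{"fn": "servo_tool", "kwargs": {
  "commands": [
    {"dp": [1,60,0],"turn": [0,0,0]},
    {"dp": [1,85,0],"turn": [0,0,0]},
    {"dp": [1,89,0],"turn": [0,0,0]},
    {"dp": [1,89,0],"turn": [0,0,0]}
  ]
}}

```text
clock: 2.55
eef_pos: [504.8, 152.2, 9.1]
eef_rot: [-1.569, 0.003, 0.494]
wrist_force: [-0.3, 0.7, 0.3]
finger_gap: 56.3
```

Request:
{"fn": "servo_tool", "kwargs": {
  "commands": [
    {"dp": [0,0,0]},
    {"dp": [0,0,0]},
    {"dp": [0,0,0]},
    {"dp": [0,0,0]},
    {"dp": [0,0,0]}
  ],
  "grip": 1,
  "force": 15
}}

```text
$.commands[0]: bad value
```

Request:
{"fn": "servo_tool", "kwargs": {
  "commands": [
    {"dp": [0,-40,0]},
    {"dp": [0,-80,0]},
    {"dp": [0,-110,0]},
    {"dp": [0,-110,0]}
  ]
}}

```text
$.commands[0]: bad value
```

```bash
python3 -c "
from h import *
go(487,10,120,-4.4)
snap('wrist','w4')"
```

```text
pos [504.8 152.2   9.1] rot [-89.9   0.2  28.3] t 2.55 gap 56.3 F [-0.3  0.7  0.3]
dp [ -83.5 -110.9 -116.5] turn [-0.1 32.7 -0.2]
```

View pics/w4.png

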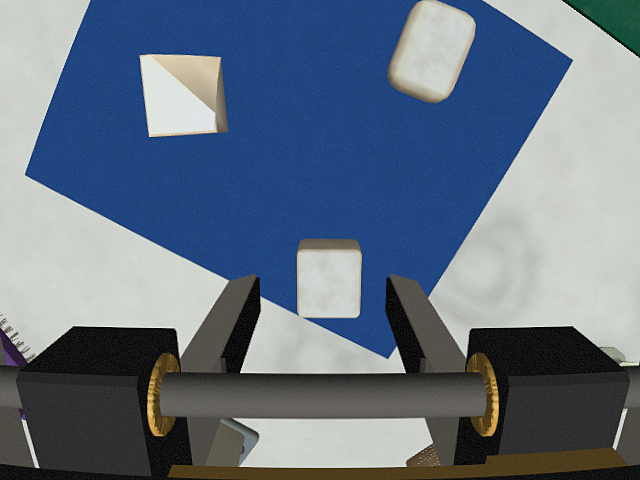

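Run:
```python
from h import *
c=load('w4')
for p in ((298,249),(360,249),(361,317),(298,318)): print(np.round(onplane(c,*p,26),1))
print(np.mean([onplane(c,*p,26) for p in ((298,249),(360,249),(361,317),(298,318))],0))
s=manip.read_state();R=Ro.from_euler('xyz',s['eef_rot']).as_matrix()
print(totool(np.mean([onplane(c,*p,26) for p in ((298,249),(360,249),(361,317),(298,318))],0)),s['eef_pos'])
```

```text
[485.3 162.6  26. ]
[509.7 175.7  26. ]
[526.5 147.2  26. ]
[500.8 132.8  26. ]
[505.59501341 154.56775173  26.        ]
[  0.42040777 -14.93103661   1.92685769] [506.12903906 152.68700396  11.06671564]
```

Request:
{"fn": "servo_tool", "kwargs": {
  "commands": [
    {"dp": [0,4,2],"turn": [0,0,0]},
    {"dp": [0,4,2],"turn": [0,0,0]}
  ]
}}

```text
clock: 2.77
eef_pos: [506.4, 154.6, 9.4]
eef_rot: [-1.571, -0.003, 0.494]
wrist_force: [-0.3, 0.4, -0.7]
finger_gap: 56.5
```

Request:
{"fn": "servo_tool", "kwargs": {
  "commands": [
    {"dp": [0,0,0],"turn": [0,0,0]},
    {"dp": [0,0,0],"turn": [0,0,0]},
    {"dp": [0,0,0],"turn": [0,0,0]},
    {"dp": [0,0,0],"turn": [0,0,0]},
    {"dp": [0,0,0],"turn": [0,0,0]}
  ],
  "grip": 1,
  "force": 15
}}

```text
clock: 3.18
eef_pos: [506.4, 154.6, 9.6]
eef_rot: [-1.571, -0.004, 0.494]
wrist_force: [-0.4, 0.8, 0.1]
finger_gap: 26.5
```

Request:
{"fn": "servo_tool", "kwargs": {
  "commands": [
    {"dp": [0,0,0],"turn": [0,0,0]},
    {"dp": [0,0,0],"turn": [0,0,0]}
  ]
}}

```text
clock: 3.35
eef_pos: [506.4, 154.7, 9.6]
eef_rot: [-1.571, -0.003, 0.494]
wrist_force: [0.6, 0.3, -0.3]
finger_gap: 13.0
```

```bash
python3 -c "
from h import *
print(manip.read_state()['finger_gap'])
snap('wrist','w5')"
```

```text
12.983014112122879
```

View pics/w5.png

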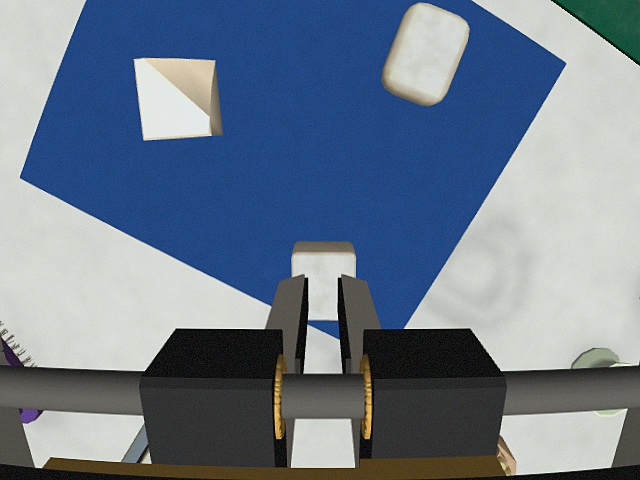

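```bash
python3 -c "
from h import *
c=load('w5');s=manip.read_state();print(s['eef_pos'],proj(c,s['eef_pos']),c['hand_eye'])
for p in ((325,290),(325,310),(295,300),(350,300),(301,282),(344,282),(325,250),(250,250)):print(p,c['depth'][p[1],p[0]],np.round(dep(c,*p),1),np.round(totool(dep(c,*p)),1))
c=load('w3')
for p in ((235,280),(405,280)):print(p,c['depth'][p[1],p[0]])
"
```

```text
[506.41305553 154.6283174    9.54889869] [325.1226494  275.54356728] [[ 9.99999894e-01 -6.48623085e-05 -4.56097929e-04 -1.21668137e+00]
 [ 4.25868797e-04 -2.47420295e-01  9.68908157e-01 -2.00899197e+02]
 [-1.75693504e-04 -9.68908248e-01 -2.47420241e-01  7.04251612e+01]
 [ 0.00000000e+00  0.00000000e+00  0.00000000e+00  1.00000000e+00]]
(325, 290) 197.04285 [506.9 153.2  25.5] [ -0.1 -15.9  -1.5]
(325, 310) 199.74188 [511.7 144.3  25.3] [ -0.1 -15.7 -11.6]
(295, 300) 160.81744 [492.2 156.1  60.4] [-11.7 -50.9   8.1]
(350, 300) 159.8656 [510.2 166.2  61.3] [  9.  -51.8   8.4]
(301, 282) 178.03337 [493.2 157.4  42.5] [-10.3 -32.9   8.7]
(344, 282) 178.24985 [509.  165.8  42.3] [  7.7 -32.7   8.6]
(325, 250) 196.63826 [498.4 169.1  21.3] [ -0.1 -11.7  16.5]
(250, 250) 216.02922 [467.6 146.5   2.5] [-38.1   6.9  11.2]
(235, 280) 180.9293
(405, 280) 182.49318
```

```bash
python3 -c "
from h import *
c=load('w5');s=manip.read_state();R=Ro.from_euler('xyz',s['eef_rot']).as_matrix()
for y in (0,-10,-19,-30,-40): 
  for z in (8,0):print(y,z,proj(c,R@np.array([-7,y,z])+s['eef_pos']))
for v in range(266,300,2):print(v,[np.round(totool(dep(c,u,v)),0).tolist() for u in (296,300,304)])
im=c['img'][:,:,::-1];cv2.imwrite('pics/crop5.png',cv2.resize(im[230:340,260:390],None,fx=6,fy=5))
"
```

```text
0 8 [310.9171145  260.15468253]
0 0 [311.03300122 275.54105041]
-10 8 [310.35016647 266.48296124]
-10 0 [310.47876019 282.53264515]
-19 8 [309.79164338 272.72169472]
-19 0 [309.9335137 289.4162805]
-30 8 [309.03721603 281.15580894]
-30 0 [309.19824165 298.70766227]
-40 8 [308.27160545 289.72336612]
-40 0 [308.45354099 308.12847961]
266 [[-13.0, -16.0, 10.0], [-12.0, -16.0, 10.0], [-10.0, -17.0, 11.0]]
268 [[-13.0, -15.0, 9.0], [-12.0, -15.0, 9.0], [-10.0, -17.0, 10.0]]
270 [[-13.0, -16.0, 8.0], [-12.0, -16.0, 8.0], [-10.0, -16.0, 8.0]]
272 [[-13.0, -16.0, 7.0], [-12.0, -15.0, 7.0], [-10.0, -16.0, 7.0]]
274 [[-13.0, -16.0, 6.0], [-12.0, -17.0, 7.0], [-10.0, -21.0, 8.0]]
276 [[-13.0, -24.0, 8.0], [-11.0, -23.0, 8.0], [-9.0, -23.0, 8.0]]
278 [[-13.0, -28.0, 9.0], [-11.0, -27.0, 8.0], [-9.0, -25.0, 7.0]]
280 [[-13.0, -29.0, 8.0], [-11.0, -30.0, 8.0], [-9.0, -27.0, 7.0]]
282 [[-12.0, -32.0, 8.0], [-11.0, -31.0, 8.0], [-9.0, -28.0, 7.0]]
284 [[-12.0, -35.0, 8.0], [-11.0, -34.0, 8.0], [-9.0, -31.0, 7.0]]
286 [[-12.0, -37.0, 9.0], [-10.0, -37.0, 8.0], [-9.0, -33.0, 7.0]]
288 [[-12.0, -39.0, 8.0], [-10.0, -38.0, 8.0], [-9.0, -34.0, 6.0]]
290 [[-12.0, -42.0, 9.0], [-10.0, -41.0, 8.0], [-9.0, -38.0, 7.0]]
292 [[-12.0, -43.0, 8.0], [-10.0, -43.0, 8.0], [-9.0, -40.0, 7.0]]
294 [[-12.0, -45.0, 8.0], [-10.0, -46.0, 8.0], [-9.0, -41.0, 7.0]]
296 [[-12.0, -47.0, 8.0], [-10.0, -48.0, 8.0], [-9.0, -44.0, 7.0]]
298 [[-11.0, -49.0, 8.0], [-10.0, -49.0, 8.0], [-8.0, -46.0, 7.0]]
```

View pics/crop5.png

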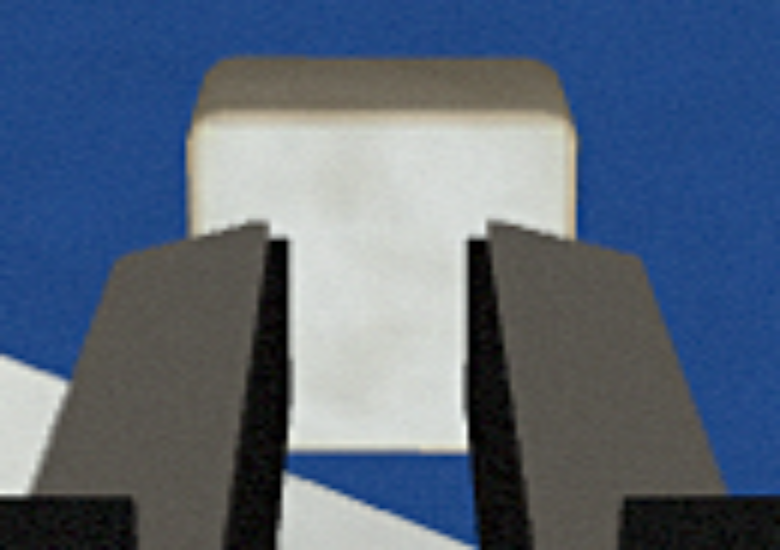

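```bash
python3 -c "
from h import *
for t,us in (('wrist0',(208,437)),('w2',(208,437)),('w3',(244,400)),('w4',(253,393)),('w5',(302,344))):
  c=load(t);H=np.array(c['hand_eye'])
  for u in us:
    for v in (276,278,280,282,286):
      K=c['K'];x=np.array([(u-K[0,2])/K[0,0],(v-K[1,2])/K[1,1]]);x=x/(1+c['k1']*(x@x));d=c['depth'][v,u]
      print(t,u,v,np.round((H@[x[0]*d,x[1]*d,d,1])[:3],0),end=' ')
    print()
go(506,155,40,28.5)
"
```

```text
wrist0 208 276 [-49. -25.   9.] wrist0 208 278 [-48. -28.   8.] wrist0 208 280 [-47. -31.   9.] wrist0 208 282 [-48. -31.   8.] wrist0 208 286 [-47. -34.   7.] 
wrist0 437 276 [ 51. -25.   8.] wrist0 437 278 [ 50. -29.   9.] wrist0 437 280 [ 50. -31.   9.] wrist0 437 282 [ 49. -32.   8.] wrist0 437 286 [ 50. -32.   7.] 
w2 208 276 [-51. -25.   8.] w2 208 278 [-51. -29.   9.] w2 208 280 [-50. -30.   8.] w2 208 282 [-50. -32.   8.] w2 208 286 [-49. -34.   7.] 
w2 437 276 [ 49. -25.   8.] w2 437 278 [ 48. -28.   9.] w2 437 280 [ 47. -31.   9.] w2 437 282 [ 47. -32.   8.] w2 437 286 [ 47. -34.   7.] 
w3 244 276 [-36. -24.   8.] w3 244 278 [-35. -27.   8.] w3 244 280 [-35. -28.   8.] w3 244 282 [-35. -29.   7.] w3 244 286 [-34. -33.   7.] 
w3 400 276 [ 33. -23.   8.] w3 400 278 [ 32. -26.   8.] w3 400 280 [ 32. -27.   7.] w3 400 282 [ 32. -27.   6.] w3 400 286 [ 31. -33.   7.] 
w4 253 276 [-31. -26.   9.] w4 253 278 [-31. -27.   8.] w4 253 280 [-31. -28.   8.] w4 253 282 [-31. -29.   7.] w4 253 286 [-31. -32.   7.] 
w4 393 276 [ 30. -24.   8.] w4 393 278 [ 29. -27.   8.] w4 393 280 [ 29. -29.   8.] w4 393 282 [ 29. -31.   8.] w4 393 286 [ 28. -32.   7.] 
w5 302 276 [-10. -25.   8.] w5 302 278 [-10. -26.   8.] w5 302 280 [-10. -30.   8.] w5 302 282 [-10. -32.   8.] w5 302 286 [-10. -36.   8.] 
w5 344 276 [  8. -24.   8.] w5 344 278 [  8. -27.   8.] w5 344 280 [  8. -29.   8.] w5 344 282 [  8. -33.   9.] w5 344 286 [  7. -36.   8.] 
pos [506.4 154.6   9.5] rot [-90.   -0.2  28.3] t 3.4 gap 9.4 F [ 1.1 -0.5  0.6]
dp [ -0.1 -30.5   0.5] turn [-0.  -0.2  0.2]
```

Request:
{"fn": "servo_tool", "kwargs": {
  "commands": [
    {"dp": [0,0,0],"turn": [0,0,0]},
    {"dp": [0,0,0],"turn": [0,0,0]},
    {"dp": [0,0,0],"turn": [0,0,0]},
    {"dp": [0,0,0],"turn": [0,0,0]},
    {"dp": [0,0,0],"turn": [0,0,0]}
  ],
  "grip": 0.1
}}

```text
clock: 3.82
eef_pos: [506.4, 154.6, 9.5]
eef_rot: [-1.571, -0.003, 0.494]
wrist_force: [0.3, 0.4, -0.6]
finger_gap: 39.3
```

Request:
{"fn": "servo_tool", "kwargs": {
  "commands": [
    {"dp": [0,0,0],"turn": [0,0,0]},
    {"dp": [0,5,0],"turn": [0,0,0]},
    {"dp": [0,10,0],"turn": [0,0,0]},
    {"dp": [0,13,0],"turn": [0,0,0]},
    {"dp": [0,13,0],"turn": [0,0,0]}
  ]
}}

```text
clock: 4.23
eef_pos: [505.9, 154.5, -4.5]
eef_rot: [-1.57, -0.002, 0.494]
wrist_force: [0.5, 1.1, -0.3]
finger_gap: 42.4
```

```bash
python3 -c "
from h import *
snap('wrist','w6')
go(506,155,-16,28.5)
"
```

```text
pos [506.1 154.5  -4.1] rot [-90.   -0.1  28.3] t 4.28 gap 42.5 F [-0.   0.3  0.1]
dp [ 0.1 11.9  0.5] turn [-0.  -0.2  0.1]
```

View pics/w6.png

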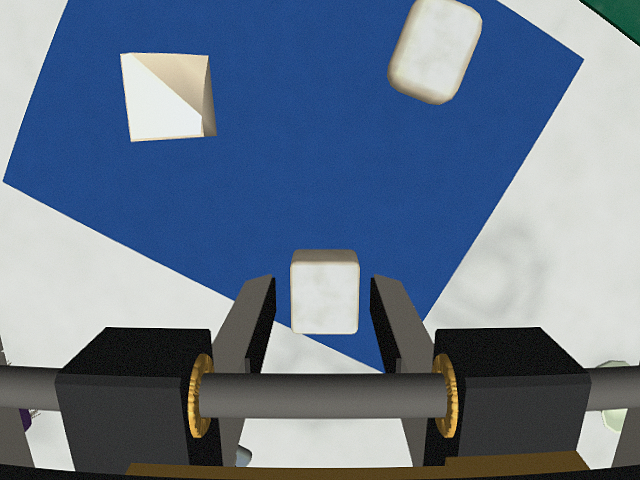

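Request:
{"fn": "servo_tool", "kwargs": {
  "commands": [
    {"dp": [0,6,0],"turn": [0,0,0]},
    {"dp": [0,12,0],"turn": [0,0,0]},
    {"dp": [0,12,0],"turn": [0,0,0]}
  ]
}}

```text
clock: 4.53
eef_pos: [505.5, 154.4, -17.4]
eef_rot: [-1.57, -0.001, 0.494]
wrist_force: [0.1, -1.0, 0.0]
finger_gap: 42.3
```

```bash
python3 -c "
from h import *
c=load('w6')
s=manip.read_state();print(s['eef_pos'],s['wrist_force'])
print(totool(np.mean([onplane(c,*p,26) for p in ((291,263),(358,262),(358,333),(292,333))],0)))
"
```

```text
[505.4642168  154.41155728 -17.40754573] [ 0.13885833 -0.97616535  0.02076756]
[ 3.89144731e-02 -4.34074242e+01  1.27977716e-01]
```

Well centred. Close.

Request:
{"fn": "servo_tool", "kwargs": {
  "commands": [
    {"dp": [0,0,0],"turn": [0,0,0]},
    {"dp": [0,0,0],"turn": [0,0,0]},
    {"dp": [0,0,0],"turn": [0,0,0]},
    {"dp": [0,0,0],"turn": [0,0,0]}
  ],
  "grip": 1,
  "force": 15
}}

```text
clock: 4.87
eef_pos: [505.5, 154.4, -17.3]
eef_rot: [-1.57, -0.001, 0.494]
wrist_force: [-0.6, -0.2, -1.0]
finger_gap: 30.2
```

Request:
{"fn": "servo_tool", "kwargs": {
  "commands": [
    {"dp": [0,0,0],"turn": [0,0,0]},
    {"dp": [0,-20,0],"turn": [0,0,0]},
    {"dp": [0,-55,0],"turn": [0,0,0]},
    {"dp": [0,-90,0],"turn": [0,0,0]},
    {"dp": [0,-100,0],"turn": [0,0,0]}
  ]
}}

```text
clock: 5.28
eef_pos: [507.4, 154.8, 87.7]
eef_rot: [-1.572, -0.007, 0.494]
wrist_force: [0.5, 0.3, 0.6]
finger_gap: 29.8
```

```bash
python3 -c "
from h import *
snap('wrist','w7')
go(486,-30,100,-4.4)
"
```

```text
pos [507.5 154.8  87.5] rot [-90.1  -0.4  28.3] t 5.33 gap 29.6 F [0.3 0.4 0.9]
dp [-106.5  -13.2 -152.5] turn [-0.1 32.7  0.4]
```

View pics/w7.png

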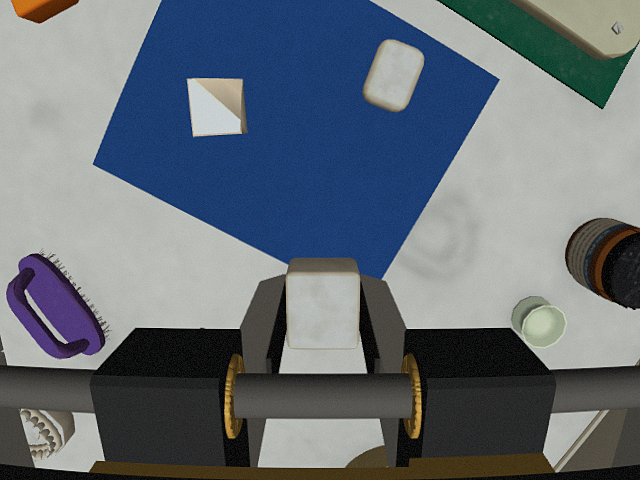

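Request:
{"fn": "servo_tool", "kwargs": {
  "commands": [
    {"dp": [-120,-70,-180],"turn": [0,32.7,0]},
    {"dp": [-120,-70,-180],"turn": [0,32.7,0]},
    {"dp": [-120,-70,-180],"turn": [0,32.7,0]},
    {"dp": [-120,-70,-180],"turn": [0,32.7,0]},
    {"dp": [-120,-70,-180],"turn": [0,32.7,0]}
  ]
}}

```text
clock: 5.75
eef_pos: [487.4, -43.6, 149.8]
eef_rot: [-1.567, -0.006, -0.083]
wrist_force: [0.6, 0.3, -0.6]
finger_gap: 29.9
```

Request:
{"fn": "servo_tool", "kwargs": {
  "commands": [
    {"dp": [0,0,-20],"turn": [0,0,0]},
    {"dp": [0,0,-20],"turn": [0,0,0]},
    {"dp": [0,0,-20],"turn": [0,0,0]}
  ]
}}

```text
clock: 6.0
eef_pos: [485.3, -64.4, 148.7]
eef_rot: [-1.567, -0.005, -0.085]
wrist_force: [0.5, 0.4, 0.0]
finger_gap: 30.0
```

```bash
python3 -c "
from h import *
go(486,10,60,-4.4)
snap('wrist','w8')
"
```

```text
pos [485.3 -64.4 148.7] rot [-89.8  -0.3  -4.9] t 6.0 gap 30.0 F [0.5 0.4 0. ]
dp [-6.1 89.  73.8] turn [-0.2 -0.5  0.3]
```

View pics/w8.png

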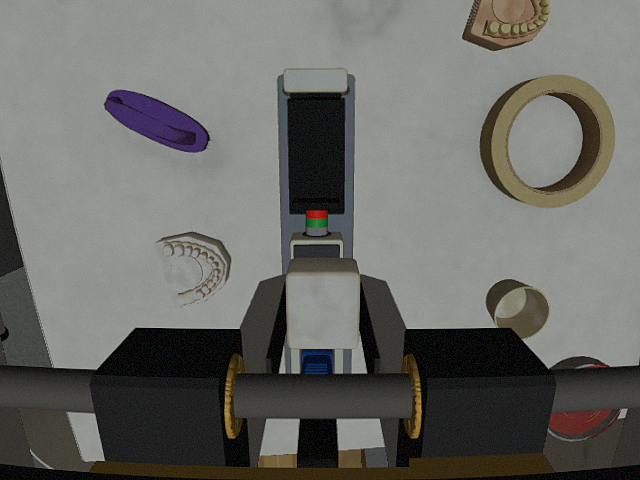

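Run:
```python
from h import *
c=load('w8');im=c['img']
cv2.imwrite('pics/crop8.png',cv2.resize(im[55:255,260:375,::-1],None,fx=5,fy=3))
g=cv2.cvtColor(im,cv2.COLOR_RGB2GRAY).astype(int)
for v in (110,130,150,170,190):
    print(v,g[v,272:296].tolist(),g[v,338:362].tolist())
print(g[60:110,316].tolist())
```

```text
110 [147, 145, 151, 150, 156, 126, 88, 78, 82, 81, 81, 90, 85, 86, 88, 55, 13, 18, 13, 23, 10, 22, 18, 6] [13, 12, 18, 30, 17, 21, 20, 76, 92, 91, 91, 85, 91, 84, 89, 80, 93, 158, 148, 145, 145, 146, 149, 148]
130 [150, 155, 150, 151, 154, 162, 102, 69, 85, 88, 87, 86, 89, 84, 93, 65, 19, 4, 14, 27, 17, 19, 18, 14] [27, 24, 9, 20, 9, 18, 20, 97, 93, 83, 86, 85, 87, 87, 87, 83, 89, 158, 147, 144, 147, 143, 151, 143]
150 [151, 150, 146, 148, 153, 153, 108, 78, 77, 83, 86, 85, 82, 85, 87, 94, 45, 1, 16, 16, 14, 10, 9, 22] [24, 21, 15, 11, 23, 17, 21, 98, 84, 88, 81, 87, 89, 85, 87, 81, 102, 155, 147, 147, 151, 143, 153, 148]
170 [151, 148, 149, 151, 149, 156, 164, 94, 79, 85, 88, 90, 89, 86, 88, 91, 51, 29, 17, 16, 19, 23, 15, 22] [15, 25, 27, 10, 26, 14, 37, 98, 88, 85, 85, 82, 88, 90, 87, 75, 125, 157, 146, 153, 147, 145, 150, 152]
190 [144, 149, 152, 146, 151, 152, 155, 130, 75, 80, 84, 81, 88, 84, 87, 88, 92, 27, 10, 12, 15, 25, 19, 20] [13, 14, 14, 20, 17, 7, 47, 99, 93, 84, 85, 92, 93, 93, 87, 55, 162, 154, 153, 152, 150, 148, 150, 146]
[146, 150, 148, 148, 150, 150, 146, 155, 124, 122, 145, 141, 143, 141, 137, 142, 144, 143, 141, 140, 143, 142, 143, 145, 142, 141, 143, 139, 148, 144, 145, 123, 57, 20, 12, 6, 31, 0, 10, 1, 22, 16, 16, 20, 16, 15, 10, 18, 8, 11]
```

View pics/crop8.png

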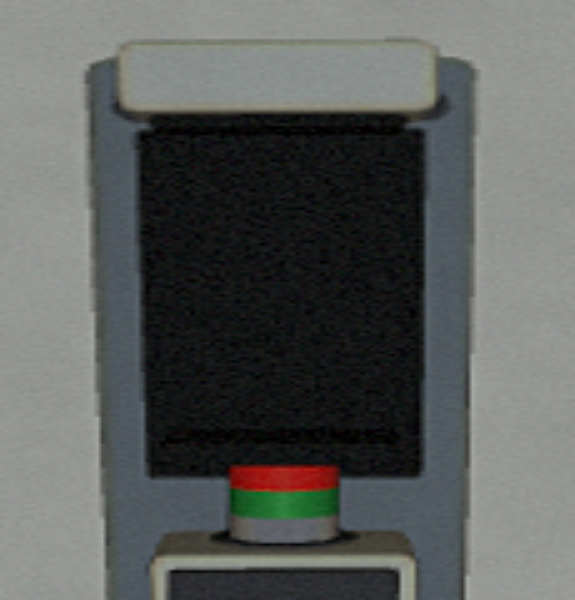

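Run:
```python
from h import *
c=load('w8')
L=[];Rr=[]
for v,l,r in ((110,277.3,354.5),(130,278,354.5),(150,278,354.3),(170,279,354.0),(190,279.3,353.3)):
    a=onplane(c,l,v,8)[:2];b=onplane(c,r,v,8)[:2];L.append(a);Rr.append(b);print(np.round(a,1),np.round(b,1),np.linalg.norm(a-b).round(1))
for A in (L,Rr):
    d=A[-1]-A[0];print('ang',np.degrees(np.arctan2(-d[1],-d[0])))
for v,l,r in ((120,287.5,344.7),(190,288.7,344.2)): 
    a=onplane(c,l,v,14)[:2];b=onplane(c,r,v,14)[:2];print('bed',a,b,np.linalg.norm(a-b),(a+b)/2)
for p,z in (((316,68),48),((316,91.6),48),((316,98.3),14),((316,214),14),((316,200.7),40),((316,210),36.5),((316,218),36.5),((316,228),36.5),((316,236),36.5),((316,235),50),((283,71),8)): print(p,z,np.round(onplane(c,*p,z),1),np.round(dep(c,*p),1))
```

```text
[457.9  23.8] [517.5  18.7] 59.8
[456.9   8.7] [516.4   3.5] 59.7
[455.2  -6.7] [515.1 -11.9] 60.1
[454.4 -22.4] [513.8 -27.5] 59.7
[452.9 -38.3] [512.1 -43.5] 59.5
ang 85.33406205752703
ang 85.0800728819667
bed [465.49034601  15.39662534] [508.99836543  11.63069096] 43.67069973871072 [487.24435572  13.51365815]
bed [460.92418856 -38.22061303] [504.57464312 -42.00973779] 43.81460544005408 [482.74941584 -40.11517541]
(316, 68) 48 [490.5  46.8  48. ] [490.5  47.   46.3]
(316, 91.6) 48 [489.1  31.4  48. ] [489.1  31.9  41.9]
(316, 98.3) 14 [488.6  29.5  14. ] [488.6  28.3  30.8]
(316, 214) 14 [480.7 -59.3  14. ] [481.3 -55.   36.8]
(316, 200.7) 40 [482.3 -44.5  40. ] [482.1 -45.5  33.4]
(316, 210) 36.5 [481.6 -52.   36.5] [481.6 -51.4  39.6]
(316, 218) 36.5 [481.  -58.   36.5] [481.  -57.9  37. ]
(316, 228) 36.5 [480.3 -65.7  36.5] [480.3 -65.8  36.1]
(316, 236) 36.5 [479.8 -71.8  36.5] [479.8 -71.5  37.8]
(316, 235) 50 [480.3 -67.8  50. ] [479.8 -71.4  35.3]
(283, 71) 8 [465.3  52.4   8. ] [4.647e+02 5.350e+01 2.000e-01]
```

Run:
```python
from h import *
c=load('w8')
for p in ((170,330),(110,345),(100,380),(500,330),(550,380),(30,370),(300,395),(318,470)): print(p,np.round(totool(dep(c,*p)),0))
for p in ((160,120),(110,95),(205,145)): print('brush',np.round(dep(c,*p),0))
go(486.9,9.5,40,-4.8)
```

```text
(170, 330) [ -31. -125.   31.]
(110, 345) [-199.  148. -123.]
(100, 380) [ -37. -142.   30.]
(500, 330) [  35. -125.   31.]
(550, 380) [  36. -143.   31.]
(30, 370) [ -57. -132.   25.]
(300, 395) [  -4. -136.   24.]
(318, 470) [  -1. -146.   16.]
brush [370.  25.  22.]
brush [334.  47.  21.]
brush [400.   3.  17.]
pos [485.4 -63.5 148.7] rot [-89.8  -0.3  -4.8] t 6.05 gap 30.0 F [-0.4  0.5  0.3]
dp [ -5.1 109.   72.4] turn [-0.2 -0.   0.3]
```

Request:
{"fn": "servo_tool", "kwargs": {
  "commands": [
    {"dp": [-5,50,72.5],"turn": [0,0,0]},
    {"dp": [-5,80,72.5],"turn": [0,0,0]},
    {"dp": [-5,105,72.5],"turn": [0,0,0]},
    {"dp": [-5,115,72.5],"turn": [0,0,0]},
    {"dp": [-5,115,72.5],"turn": [0,0,0]}
  ]
}}

```text
clock: 6.47
eef_pos: [484.2, 11.8, 29.7]
eef_rot: [-1.567, 0.003, -0.081]
wrist_force: [-0.7, -1.5, -0.6]
finger_gap: 30.0
```

Run:
```python
from h import *
go(486.9,9.5,-5,-4.8)
snap('wrist','w9');snap('scene','s9')
```

```text
pos [484.2  11.8  29.7] rot [-89.8   0.2  -4.6] t 6.47 gap 30.0 F [-0.7 -1.5 -0.6]
dp [ 3.  34.6 -2.2] turn [-0.2  0.2 -0.2]
```

View pics/w9.png

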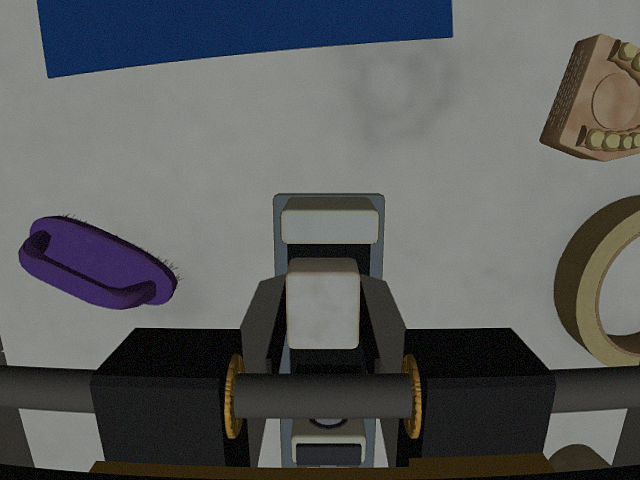

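View pics/s9.png

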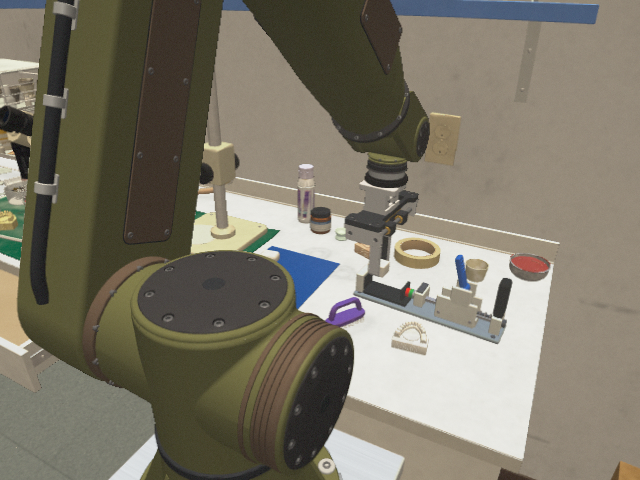

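Run:
```python
from h import *
c=load('w9')
for p,z in (((330,242.5),48),((330,211),48),((281,240),48),((378,243),48),((273,230),8),((384,230),8)): print(p,z,np.round(onplane(c,*p,z),1),np.round(dep(c,*p),1))
top=[onplane(c,*p,74) for p in ((287,273),(359,273),(358,347),(289,348))]  # z top = TCP+43.4
print(np.round(top,1),np.mean(top,0))
go(486.9,9.5,-5,-4.8)
```

```text
(330, 242.5) 48 [488.8  32.7  48. ] [488.8  32.7  48. ]
(330, 211) 48 [489.9  46.8  48. ] [489.9  46.5  46.2]
(281, 240) 48 [467.3  35.6  48. ] [462.5  25.9   8.9]
(378, 243) 48 [510.   30.8  48. ] [514.5  19.5   6.8]
(273, 230) 8 [458.6  31.6   8. ] [ 4.575e+02  2.980e+01 -2.000e-01]
(384, 230) 8 [517.9  26.8   8. ] [ 5.19e+02  2.48e+01 -5.00e-01]
[[471.5  28.7  74. ]
 [499.2  26.5  74. ]
 [497.   -5.2  74. ]
 [468.9  -3.5  74. ]] [484.15964566  11.61941266  74.        ]
pos [487.   10.4  34. ] rot [-89.8  -0.2  -4.7] t 6.57 gap 29.6 F [-0.1 -0.1  0.2]
dp [-0.2 39.  -1. ] turn [-0.2  0.1  0.2]
```

Request:
{"fn": "servo_tool", "kwargs": {
  "commands": [
    {"dp": [0,12,-1],"turn": [0,0,0]},
    {"dp": [0,24,-1],"turn": [0,0,0]},
    {"dp": [0,32,-1],"turn": [0,0,0]},
    {"dp": [0,35,-1],"turn": [0,0,0]},
    {"dp": [0,35,-1],"turn": [0,0,0]}
  ]
}}

```text
clock: 6.98
eef_pos: [487.3, 9.4, -0.6]
eef_rot: [-1.567, -0.004, -0.082]
wrist_force: [-0.3, 0.1, 0.3]
finger_gap: 30.0
```

Run:
```python
from h import *
go(486.9,9.5,-5,-4.8)
```

```text
pos [487.3   9.4  -0.6] rot [-89.8  -0.2  -4.7] t 6.98 gap 30.0 F [-0.3  0.1  0.3]
dp [-0.4  4.4  0.1] turn [-0.2  0.1  0.2]
```

Request:
{"fn": "servo_tool", "kwargs": {
  "commands": [
    {"dp": [0,2,0],"turn": [0,0,0]},
    {"dp": [0,4,0],"turn": [0,0,0]},
    {"dp": [0,4,0],"turn": [0,0,0]}
  ]
}}

```text
clock: 7.23
eef_pos: [487.5, 9.3, -4.4]
eef_rot: [-1.567, -0.004, -0.083]
wrist_force: [-0.0, -0.7, -0.4]
finger_gap: 30.3
```

Request:
{"fn": "servo_tool", "kwargs": {
  "commands": [
    {"dp": [0,0.5,0],"turn": [0,0,0]},
    {"dp": [0,1,0],"turn": [0,0,0]},
    {"dp": [0,1,0],"turn": [0,0,0]}
  ]
}}

```text
clock: 7.48
eef_pos: [487.6, 9.3, -5.3]
eef_rot: [-1.567, -0.004, -0.083]
wrist_force: [-1.0, -0.1, -0.8]
finger_gap: 29.6
```

Request:
{"fn": "servo_tool", "kwargs": {
  "commands": [
    {"dp": [0,1,0],"turn": [0,0,0]},
    {"dp": [0,1.2,0],"turn": [0,0,0]}
  ]
}}

```text
clock: 7.65
eef_pos: [487.7, 9.4, -5.7]
eef_rot: [-1.567, -0.004, -0.082]
wrist_force: [-7.8, -0.2, 17.1]
finger_gap: 29.9
```

Request:
{"fn": "servo_tool", "kwargs": {
  "commands": [
    {"dp": [0,-0.6,0],"turn": [0,0,0]},
    {"dp": [0,-0.6,0],"turn": [0,0,0]}
  ]
}}

```text
clock: 7.82
eef_pos: [487.8, 9.4, -4.8]
eef_rot: [-1.567, -0.005, -0.082]
wrist_force: [-0.0, 0.5, 0.1]
finger_gap: 29.8
```

Request:
{"fn": "servo_tool", "kwargs": {
  "commands": [
    {"dp": [0,0,0],"turn": [0,0,0]},
    {"dp": [0,0,0],"turn": [0,0,0]},
    {"dp": [0,0,0],"turn": [0,0,0]},
    {"dp": [0,0,0],"turn": [0,0,0]}
  ],
  "grip": 0
}}

```text
clock: 8.15
eef_pos: [487.8, 9.4, -4.9]
eef_rot: [-1.567, -0.005, -0.082]
wrist_force: [0.2, 0.3, 0.1]
finger_gap: 46.6
```

Request:
{"fn": "servo_tool", "kwargs": {
  "commands": [
    {"dp": [0,-15,0],"turn": [0,0,0]},
    {"dp": [0,-40,0],"turn": [0,0,0]},
    {"dp": [0,-80,0],"turn": [0,0,0]},
    {"dp": [0,-120,0],"turn": [0,0,0]},
    {"dp": [0,-150,0],"turn": [0,0,0]}
  ]
}}

```text
clock: 8.57
eef_pos: [487.3, 8.9, 148.1]
eef_rot: [-1.567, -0.007, -0.082]
wrist_force: [-0.2, -0.5, 0.3]
finger_gap: 46.6
```

Run:
```python
from h import *
go(475,-154,180,-4.8)
snap('wrist','w10')
```

```text
pos [487.3   8.9 148.1] rot [-89.8  -0.4  -4.7] t 8.57 gap 46.6 F [-0.2 -0.5  0.3]
dp [   1.3  -32.5 -163.2] turn [-0.2  0.1  0.4]
```

View pics/w10.png

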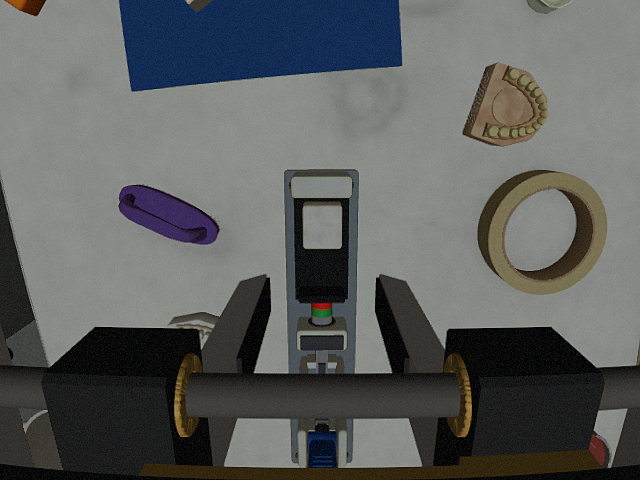

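Run:
```python
from h import *
go(474.5,-142,150,-4.8)
```

```text
pos [489.5   8.7 153.2] rot [-89.8  -0.8  -4.7] t 8.62 gap 46.9 F [-0.4 -0.5  6.1]
dp [  -2.6    2.5 -151.5] turn [-0.2  0.1  0.8]
```

Request:
{"fn": "servo_tool", "kwargs": {
  "commands": [
    {"dp": [0,-5,-151],"turn": [0,0,0]},
    {"dp": [0,-5,-151],"turn": [0,0,0]},
    {"dp": [0,-5,-151],"turn": [0,0,0]},
    {"dp": [0,-5,-151],"turn": [0,0,0]},
    {"dp": [0,-5,-151],"turn": [0,0,0]}
  ]
}}

```text
clock: 9.03
eef_pos: [476.6, -145.7, 157.6]
eef_rot: [-1.567, -0.015, -0.086]
wrist_force: [-0.6, 0.5, -0.1]
finger_gap: 47.0
```

Run:
```python
from h import *
snap('wrist','w11')
go(474.5,-139,150,-4.8)
```

```text
pos [ 476.7 -143.6  157.3] rot [-89.8  -0.8  -4.9] t 9.08 gap 46.8 F [ 0.1 -0.2 -0.1]
dp [-2.7  7.2  4.4] turn [-0.2 -0.1  0.8]
```

View pics/w11.png

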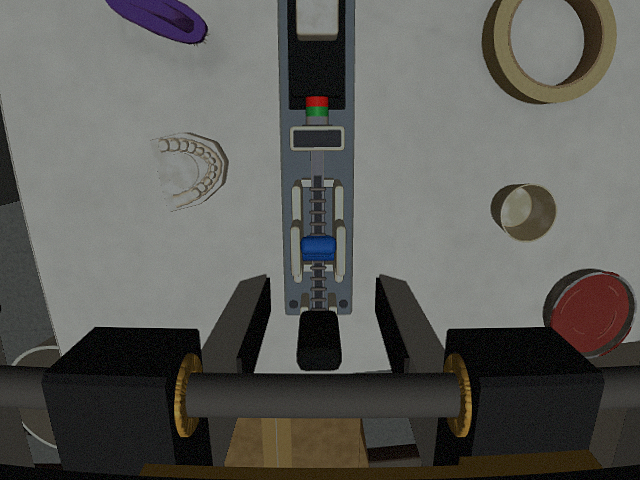

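Run:
```python
from h import *
c=load('w11')
hsv=cv2.cvtColor(c['img'],cv2.COLOR_RGB2HSV);m=((hsv[...,0]>95)&(hsv[...,0]<125)&(hsv[...,1]>150)).astype(np.uint8);m[:200]=0
k=max(cv2.findContours(m,0,1)[0],key=cv2.contourArea);b=cv2.boundingRect(k);print(b)
for p in ((b[0],240),(b[0]+b[2],240),(319,b[1]+1),(319,240),(319,245),(319,250),(319,b[1]+b[3]-2)):print(p,np.round(onplane(c,*p,132),1),np.round(dep(c,*p),1))
for v in (96,107,117,126): print(v,np.round(onplane(c,317,v,36.5),1))
```

```text
(300, 235, 36, 26)
(300, 240) [ 465.2 -133.5  132. ] [ 461.8 -147.3   77.1]
(336, 240) [ 484.8 -135.3  132. ] [ 486.1 -148.8   80. ]
(319, 236) [ 475.7 -132.2  132. ] [ 475.6 -133.8  125.5]
(319, 240) [ 475.5 -134.5  132. ] [ 475.5 -134.6  131.4]
(319, 245) [ 475.3 -137.3  132. ] [ 475.3 -137.4  131.7]
(319, 250) [ 475.  -140.1  132. ] [ 475.  -140.1  132.2]
(319, 259) [ 474.6 -145.3  132. ] [ 473.5 -161.8   77.8]
96 [482.  -51.5  36.5]
107 [481.3 -59.2  36.5]
117 [480.7 -66.3  36.5]
126 [480.1 -72.7  36.5]
```

Run:
```python
from h import *
go(474.8,-140.5,78,-4.8)
```

```text
pos [ 476.7 -143.6  157.3] rot [-89.8  -0.8  -4.9] t 9.08 gap 46.8 F [ 0.1 -0.2 -0.1]
dp [-3.3 79.2  2.7] turn [-0.2 -0.1  0.8]
```

Request:
{"fn": "servo_tool", "kwargs": {
  "commands": [
    {"dp": [-2,30,3],"turn": [-0.2,0,0.8]},
    {"dp": [-2,55,3],"turn": [-0.2,0,0.8]},
    {"dp": [-2,70,3],"turn": [-0.2,0,0.8]},
    {"dp": [-2,70,3],"turn": [-0.2,0,0.8]}
  ]
}}

```text
clock: 9.42
eef_pos: [474.4, -138.7, 84.0]
eef_rot: [-1.569, 0.005, -0.085]
wrist_force: [-0.3, 0.4, -0.6]
finger_gap: 46.8
```

Run:
```python
from h import *
go(474.8,-140.5,78,-4.8)
snap('wrist','w12');snap('top','t12');snap('scene','s12')
```

```text
pos [ 474.4 -138.7   84. ] rot [-89.9   0.3  -4.9] t 9.42 gap 46.8 F [-0.3  0.4 -0.6]
dp [ 0.6  6.  -1.8] turn [-0.1 -0.1 -0.3]
```

View pics/w12.png

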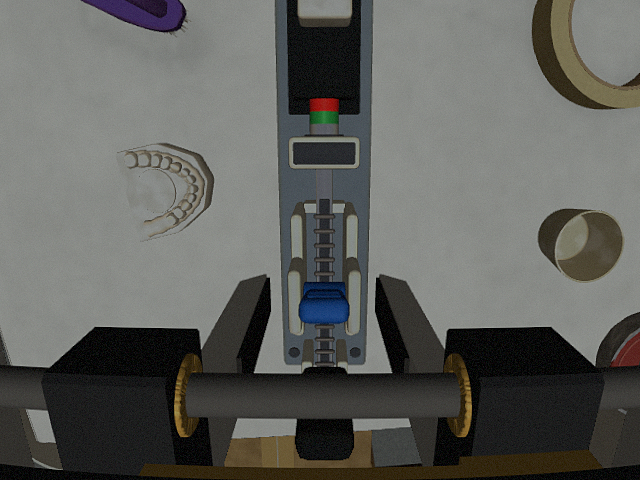

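View pics/t12.png

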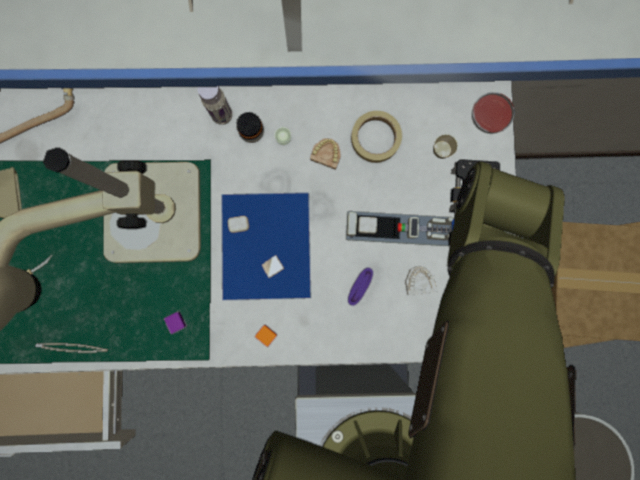

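View pics/s12.png

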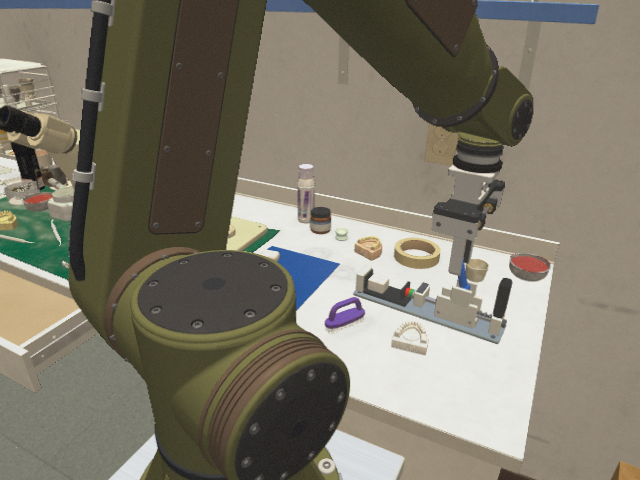

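Request:
{"fn": "servo_tool", "kwargs": {
  "commands": [
    {"dp": [0.5,3,3],"turn": [5,0,-0.3]},
    {"dp": [0.5,6,5.5],"turn": [10,0,-0.3]},
    {"dp": [0.5,6,5.5],"turn": [10,0,-0.3]}
  ]
}}

```text
clock: 9.82
eef_pos: [477.9, -135.2, 82.9]
eef_rot: [-1.392, -0.008, -0.087]
wrist_force: [-0.1, -1.1, -0.6]
finger_gap: 47.4
```

Request:
{"fn": "servo_tool", "kwargs": {
  "commands": [
    {"dp": [0,0,0],"turn": [0,0,0]},
    {"dp": [0,0,0],"turn": [0,0,0]},
    {"dp": [0,0,0],"turn": [0,0,0]},
    {"dp": [0,0,0],"turn": [0,0,0]},
    {"dp": [0,0,0],"turn": [0,0,0]}
  ],
  "grip": 1,
  "force": 25
}}

```text
clock: 10.23
eef_pos: [475.7, -134.5, 83.2]
eef_rot: [-1.392, -0.002, -0.085]
wrist_force: [-15.3, 0.5, 14.0]
finger_gap: 19.7
```

Run:
```python
from h import *
print(manip.read_state())
snap('wrist','w13')
```

```text
{'clock': 10.2333, 'joints': array([-0.44901947,  0.31971758,  1.75737543,  0.18488964,  1.13319228,
       -0.44895572]), 'qd': array([-0.00216131, -0.00182347, -0.00467136,  0.00617816, -0.00273035,
       -0.00054402]), 'effort': array([ 3.29228751e+00, -4.20509756e+01, -3.32438278e+01,  2.44162872e+00,
       -4.91646498e+00,  1.42945605e-02]), 'eef_pos': array([ 475.72282565, -134.52666953,   83.22726756]), 'eef_rot': array([-1.39247775, -0.00225326, -0.08456057]), 'wrist_force': array([-15.30822156,   0.45647069,  13.99559759]), 'moment': array([0.33377314, 2.91833512, 0.52541776]), 'finger_gap': 19.679698781251822}
```

View pics/w13.png

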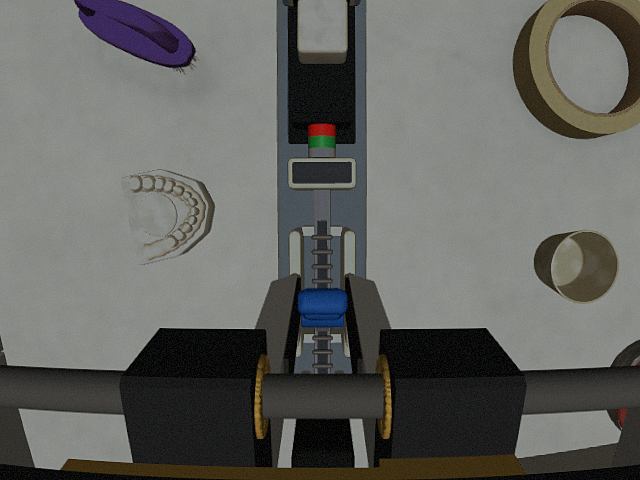

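Request:
{"fn": "servo_tool", "kwargs": {
  "commands": [
    {"dp": [0,0,0],"turn": [0,0,0]},
    {"dp": [0,-2.5,-5.5],"turn": [0,0,0]},
    {"dp": [0,-4.3,-11.5],"turn": [0,0,0]}
  ]
}}

```text
clock: 10.53
eef_pos: [474.6, -144.7, 85.0]
eef_rot: [-1.39, -0.001, -0.084]
wrist_force: [4.1, 12.0, -7.5]
finger_gap: 19.3
```

Run:
```python
from h import *
s=manip.read_state();print(s['wrist_force'],s['eef_pos'],s['finger_gap'])
snap('wrist','w14')
```

```text
[ 4.13793198 12.01493611 -7.45687559] [ 474.58460913 -144.74643709   84.99041879] 19.324076331172833
```

View pics/w14.png

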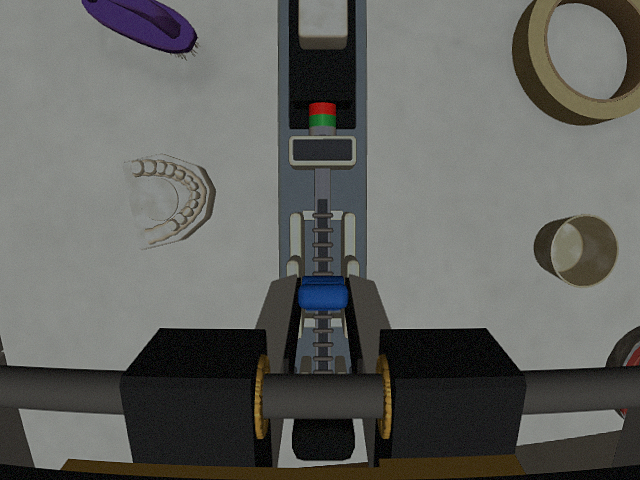

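Request:
{"fn": "servo_tool", "kwargs": {
  "commands": [
    {"dp": [0,-1,-6],"turn": [0,0,0]},
    {"dp": [0,-1.3,-12],"turn": [0,0,0]},
    {"dp": [0,-1.2,-17],"turn": [0,0,0]},
    {"dp": [0,-1,-19],"turn": [0,0,0]}
  ]
}}

```text
clock: 10.92
eef_pos: [473.1, -163.1, 83.1]
eef_rot: [-1.387, -0.001, -0.084]
wrist_force: [-0.4, 14.0, 9.6]
finger_gap: 18.8
```

```bash
cat > jaw.py <<'E'
from h import *
def jaw(tag):
    c=load(tag);hsv=cv2.cvtColor(c['img'],cv2.COLOR_RGB2HSV);H,S,V=[hsv[...,i] for i in range(3)]
    m={'red':((H<8)|(H>172))&(S>150)&(V>60),'green':(H>45)&(H<80)&(S>120)&(V>40)}
    for n in m:
        k=m[n].astype(np.uint8);k[:,:290]=0;k[:,355:]=0;k[200:]=0
        ys,xs=np.nonzero(k)
        if len(ys)==0: print(n,'none');continue
        a,b=ys.min(),ys.max()+1;print(n,'rows',a,b,'y',[round(onplane(c,xs.mean(),v,36.5)[1],1) for v in (a,b)])
    s=manip.read_state();print('F',np.round(s['wrist_force'],1),'pos',np.round(s['eef_pos'],1),'gap',round(s['finger_gap'],1),'t',round(s['clock'],2))
E
python3 - <<'E'
from jaw import *
jaw('w13');jaw('w14')
snap('wrist','w15');jaw('w15')
E
```

```text
red rows 123 137 y [np.float64(-51.3), np.float64(-59.6)]
green rows 136 148 y [np.float64(-59.0), np.float64(-66.1)]
F [-0.4 14.   9.6] pos [ 473.1 -163.1   83.1] gap 18.8 t 10.92
red rows 102 116 y [np.float64(-48.4), np.float64(-56.8)]
green rows 114 127 y [np.float64(-55.6), np.float64(-63.4)]
F [-0.4 14.   9.6] pos [ 473.1 -163.1   83.1] gap 18.8 t 10.92
red rows 56 71 y [np.float64(-39.6), np.float64(-48.6)]
green rows 68 82 y [np.float64(-46.8), np.float64(-55.1)]
F [-0.1  9.3  6.1] pos [ 473.1 -163.3   83. ] gap 19.6 t 10.97
```

View pics/w15.png

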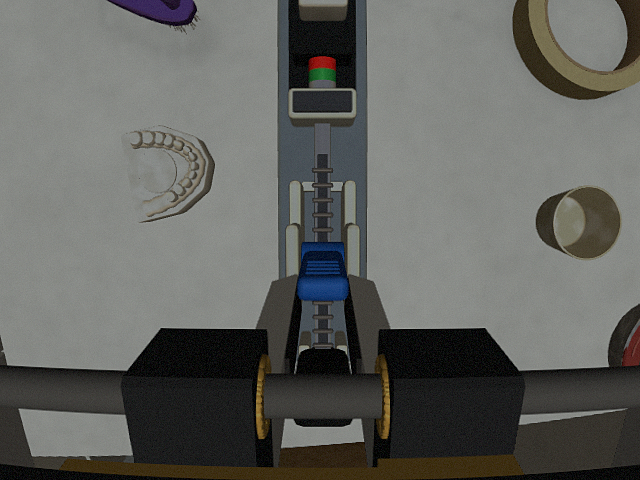

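Request:
{"fn": "servo_tool", "kwargs": {
  "commands": [
    {"dp": [0,-0.3,6.2],"turn": [0,0,0]},
    {"dp": [0,0,12.2],"turn": [0,0,0]},
    {"dp": [0,1,18],"turn": [0,0,0]},
    {"dp": [0,2.8,24],"turn": [0,0,0]},
    {"dp": [0,5,30],"turn": [0,0,0]}
  ]
}}

```text
clock: 11.38
eef_pos: [475.6, -136.4, 84.8]
eef_rot: [-1.396, -0.002, -0.083]
wrist_force: [-15.9, -31.6, 17.1]
finger_gap: 19.9
```

Run:
```python
from jaw import *
snap('wrist','w16');jaw('w16')
```

```text
red rows 100 114 y [np.float64(-39.4), np.float64(-47.7)]
green rows 112 125 y [np.float64(-46.5), np.float64(-54.3)]
F [-12.5 -27.8   7.3] pos [ 475.6 -135.6   84.9] gap 19.7 t 11.43
```

View pics/w16.png

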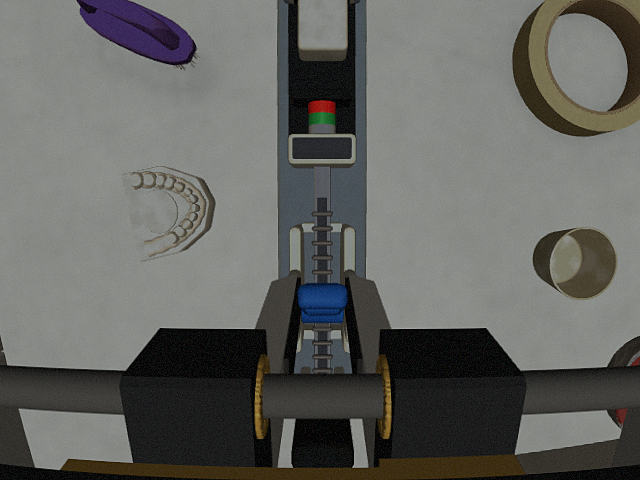

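Request:
{"fn": "servo_tool", "kwargs": {
  "commands": [
    {"dp": [0,-2.5,-6],"turn": [0,0,0]},
    {"dp": [0,-4.3,-12],"turn": [0,0,0]},
    {"dp": [0,-5.3,-18],"turn": [0,0,0]},
    {"dp": [0,-5.7,-24],"turn": [0,0,0]},
    {"dp": [0,-5.4,-29.5],"turn": [0,0,0]}
  ]
}}

```text
clock: 11.85
eef_pos: [473.2, -163.7, 85.6]
eef_rot: [-1.392, -0.002, -0.082]
wrist_force: [-2.0, 13.6, 6.4]
finger_gap: 19.2
```

Request:
{"fn": "servo_tool", "kwargs": {
  "commands": [
    {"dp": [0,0.3,-2.5],"turn": [0,0,0]},
    {"dp": [0,0.3,-2.5],"turn": [0,0,0]}
  ]
}}

```text
clock: 12.02
eef_pos: [473.1, -164.6, 85.4]
eef_rot: [-1.389, -0.001, -0.082]
wrist_force: [-1.1, 9.6, 4.1]
finger_gap: 19.4
```

Run:
```python
from jaw import *
snap('wrist','w17');jaw('w17')
```

```text
red rows 38 53 y [np.float64(-29.4), np.float64(-38.6)]
green rows 51 65 y [np.float64(-37.4), np.float64(-45.8)]
F [-1.4  9.2  2.9] pos [ 473.  -164.6   85.4] gap 19.5 t 12.07
```

View pics/w17.png

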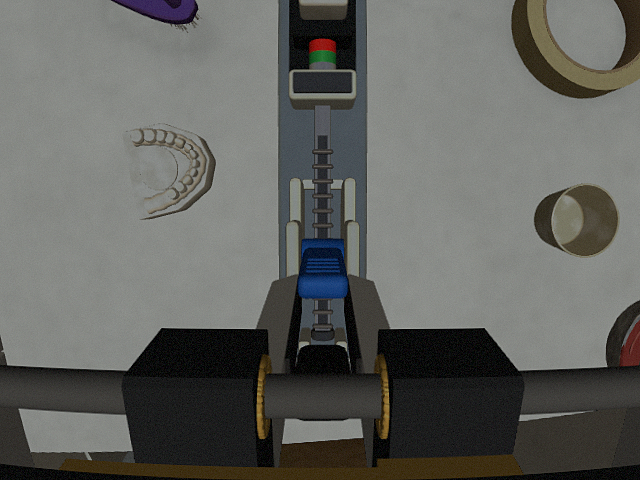

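Request:
{"fn": "servo_tool", "kwargs": {
  "commands": [
    {"dp": [0,0.3,-2],"turn": [0,0,0]},
    {"dp": [0,0.6,-4],"turn": [0,0,0]},
    {"dp": [0,0.6,-4],"turn": [0,0,0]}
  ]
}}

```text
clock: 12.32
eef_pos: [472.9, -166.8, 84.8]
eef_rot: [-1.386, -0.001, -0.081]
wrist_force: [-1.7, 10.1, 6.1]
finger_gap: 18.6
```

Run:
```python
from jaw import *
snap('wrist','w18');jaw('w18')
```

```text
red rows 33 48 y [np.float64(-28.5), np.float64(-37.6)]
green rows 45 59 y [np.float64(-35.8), np.float64(-44.3)]
F [-1.6 10.4  5.9] pos [ 472.9 -166.7   84.9] gap 18.9 t 12.37
```

Request:
{"fn": "servo_tool", "kwargs": {
  "commands": [
    {"dp": [0,-0.4,6.2],"turn": [0,0,0]},
    {"dp": [0,0,12.2],"turn": [0,0,0]},
    {"dp": [0,1,18],"turn": [0,0,0]},
    {"dp": [0,2.8,24],"turn": [0,0,0]},
    {"dp": [0,5,30.5],"turn": [0,0,0]}
  ]
}}

```text
clock: 12.78
eef_pos: [475.4, -138.2, 86.7]
eef_rot: [-1.392, -0.002, -0.081]
wrist_force: [-17.9, -37.0, 15.7]
finger_gap: 19.6
```

Request:
{"fn": "servo_tool", "kwargs": {
  "commands": [
    {"dp": [0,0.5,1.5],"turn": [0,0,0]},
    {"dp": [0,0.5,1.5],"turn": [0,0,0]}
  ]
}}

```text
clock: 12.95
eef_pos: [475.3, -138.1, 86.8]
eef_rot: [-1.396, -0.003, -0.08]
wrist_force: [-5.8, -15.0, -3.9]
finger_gap: 19.6
```

Run:
```python
from jaw import *
snap('wrist','w19');jaw('w19')
```

```text
red rows 82 96 y [np.float64(-29.8), np.float64(-38.2)]
green rows 94 107 y [np.float64(-37.0), np.float64(-44.8)]
F [ -5.7 -14.8  -4.7] pos [ 475.3 -138.1   86.8] gap 19.8 t 13.0
```

Request:
{"fn": "servo_tool", "kwargs": {
  "commands": [
    {"dp": [0,-1.5,-6],"turn": [0,0,0]},
    {"dp": [0,-2.8,-12],"turn": [0,0,0]},
    {"dp": [0,-3.6,-18],"turn": [0,0,0]},
    {"dp": [0,-3.8,-24],"turn": [0,0,0]},
    {"dp": [0,-3.4,-31],"turn": [0,0,0]}
  ],
  "force": 45
}}

```text
clock: 13.42
eef_pos: [473.0, -166.8, 85.7]
eef_rot: [-1.392, -0.002, -0.079]
wrist_force: [-3.2, 15.5, 5.8]
finger_gap: 17.6
```

Request:
{"fn": "servo_tool", "kwargs": {
  "commands": [
    {"dp": [0,0.5,-3],"turn": [0,0,0]},
    {"dp": [0,0.5,-3],"turn": [0,0,0]}
  ]
}}

```text
clock: 13.58
eef_pos: [472.8, -168.8, 85.2]
eef_rot: [-1.39, -0.002, -0.079]
wrist_force: [-2.3, 5.5, 0.9]
finger_gap: 15.2
```

Run:
```python
from jaw import *
snap('wrist','w20');jaw('w20');snap('scene','s20')
```

```text
red rows 13 29 y [np.float64(-18.5), np.float64(-28.3)]
green rows 25 41 y [np.float64(-25.9), np.float64(-35.6)]
F [-1.2  4.1  0.1] pos [ 472.8 -168.7   85.2] gap 15.1 t 13.63
```

View pics/w20.png

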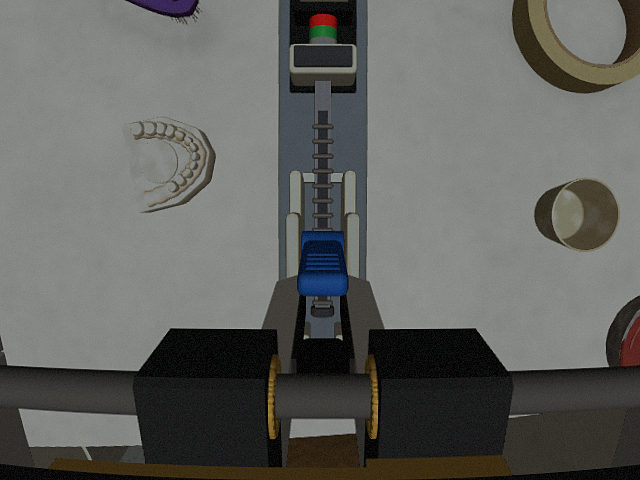

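Request:
{"fn": "servo_tool", "kwargs": {
  "commands": [
    {"dp": [0,0,0],"turn": [0,0,0]},
    {"dp": [0,0,0],"turn": [0,0,0]},
    {"dp": [0,0,0],"turn": [0,0,0]},
    {"dp": [0,0,0],"turn": [0,0,0]}
  ],
  "grip": 0
}}

```text
clock: 14.02
eef_pos: [473.0, -168.8, 85.5]
eef_rot: [-1.39, -0.002, -0.079]
wrist_force: [-0.1, 0.8, -0.8]
finger_gap: 38.8
```

```bash
cat > plan.py <<'E'
from jaw import *
def tcp(G,tilt,yaw=-4.8):
    R=Ro.from_euler('z',yaw,degrees=True)*Ro.from_euler('x',-90+tilt,degrees=True)
    return R, np.array(G)+R.apply([0,43,0])
def rel(G,tilt):
    s=manip.read_state();R0=Ro.from_euler('xyz',s['eef_rot']);R,p=tcp(G,tilt)
    return np.round(R0.inv().apply(p-s['eef_pos']),1).tolist(),np.round((R0.inv()*R).as_rotvec(degrees=True),1).tolist()
U=np.array([.0837,.9965,0])
def G(d,bias=1.5):  # pulled distance along chord
    x=15.2-d;h=np.sqrt(52**2-x*x)
    o=np.array([473.3,-155.2,71]);return o+U*(x+bias)+[0,0,h]
def show():
    s=manip.read_state();R0=Ro.from_euler('xyz',s['eef_rot']);g=R0.apply([0,-43,0])+s['eef_pos'];g0=g-[473.3,-155.2,71]
    print('grasp pt clamp x %.1f lateral %.1f h %.1f'%(g0@U,g0@[U[1],-U[0],0],g0[2]),'rot',np.round(np.degrees(s['eef_rot']),1),'F',np.round(s['wrist_force'],1),'gap',round(s['finger_gap'],1))
E
python3 - <<'E'
from plan import *
show();print(rel(G(0),3)); snap('wrist','w21');jaw('w21')
E
```

```text
grasp pt clamp x -21.3 lateral 0.8 h 56.8 rot [-79.7  -0.1  -4.5] F [-0.1  0.8 -0.8] gap 38.8
([-0.7, 13.4, 30.6], [-7.3, 0.3, 0.1])
red rows 17 31 y [np.float64(-20.9), np.float64(-29.4)]
green rows 28 43 y [np.float64(-27.6), np.float64(-36.8)]
F [ 0.6 -0.5  0.4] pos [ 472.9 -168.8   85.4] gap 42.4 t 14.07
```

View pics/w21.png

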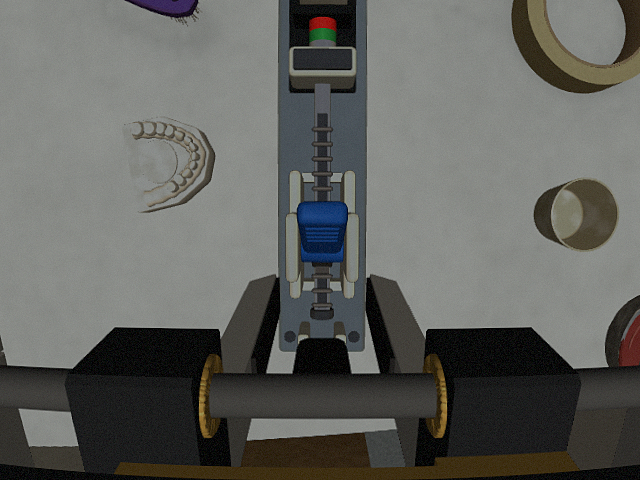

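Request:
{"fn": "servo_tool", "kwargs": {
  "commands": [
    {"dp": [-0.7,2,15],"turn": [-4,0.3,0]},
    {"dp": [-0.7,8,30.5],"turn": [-7.3,0.3,0]},
    {"dp": [-0.7,13.5,30.5],"turn": [-7.3,0.3,0]},
    {"dp": [-0.7,13.5,30.5],"turn": [-7.3,0.3,0]}
  ]
}}

```text
clock: 14.4
eef_pos: [474.7, -135.2, 77.1]
eef_rot: [-1.517, -0.001, -0.082]
wrist_force: [-0.5, -1.0, 0.6]
finger_gap: 46.7
```

Run:
```python
from plan import *
show();print(rel(G(0),3)); snap('wrist','w22');jaw('w22')
c=load('w22');s=manip.read_state();R=Ro.from_euler('xyz',s['eef_rot'])
for z in(-8,0,8):print(z,[np.round(proj(c,R.apply([x,-43,z])+s['eef_pos'])) for x in (-10,10)])
for p in ((322,285),(322,290),(322,295),(322,300),(322,305),(322,310)): print(p,np.round(R.inv().apply(dep(c,*p)-s['eef_pos']),1))
```

```text
grasp pt clamp x 17.7 lateral -0.3 h 49.0 rot [-86.9  -0.1  -4.7] F [-0.5 -1.   0.6] gap 46.7
([0.3, -0.7, -1.0], [-0.1, 0.1, 0.1])
red rows 50 65 y [np.float64(-20.3), np.float64(-28.3)]
green rows 64 78 y [np.float64(-27.8), np.float64(-35.3)]
F [-0.2 -0.3  0.3] pos [ 474.8 -136.1   77.4] gap 46.8 t 14.45
-8 [array([299., 330.]), array([349., 330.])]
0 [array([299., 312.]), array([349., 312.])]
8 [array([299., 293.]), array([350., 293.])]
(322, 285) [ -1.   43.  -20.8]
(322, 290) [ -1.   43.5 -24.2]
(322, 295) [ -0.9   4.2 -11.7]
(322, 300) [ -0.9   1.6 -13.3]
(322, 305) [ -0.8 -47.5   5. ]
(322, 310) [ -0.8 -52.1   4.9]
```

View pics/w22.png

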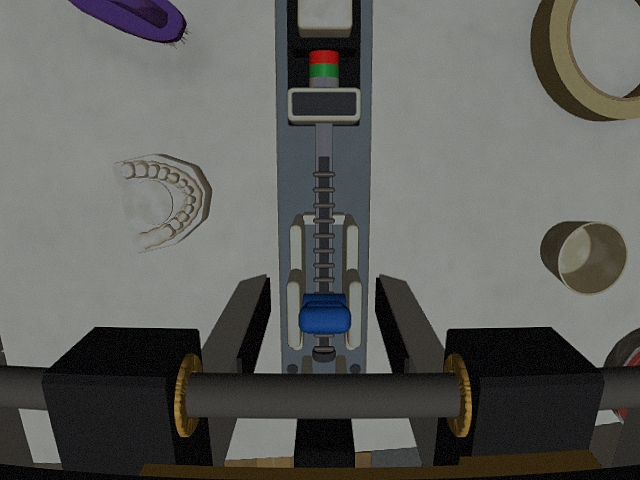

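Request:
{"fn": "servo_tool", "kwargs": {
  "commands": [
    {"dp": [0,0,0],"turn": [0,0,0]},
    {"dp": [0,0,0],"turn": [0,0,0]},
    {"dp": [0,0,0],"turn": [0,0,0]},
    {"dp": [0,0,0],"turn": [0,0,0]},
    {"dp": [0,0,0],"turn": [0,0,0]}
  ],
  "grip": 1,
  "force": 45
}}

```text
clock: 14.87
eef_pos: [475.3, -136.6, 77.5]
eef_rot: [-1.517, -0.003, -0.084]
wrist_force: [1.6, -1.9, -4.6]
finger_gap: 20.1
```

Run:
```python
from plan import *
show()
for d,t in ((5,5),(10,7),(15,9),(20,11)): print(d,rel(G(d),t))
```

```text
grasp pt clamp x 16.4 lateral 0.3 h 49.5 rot [-86.9  -0.2  -4.8] F [ 1.6 -1.9 -4.6] gap 20.1
5 ([-0.5, -1.8, -3.2], [1.9, 0.0, 0.2])
10 ([-0.5, -2.9, -6.6], [3.9, 0.0, 0.2])
15 ([-0.5, -3.5, -10.1], [5.9, 0.0, 0.2])
20 ([-0.5, -3.8, -13.6], [7.9, 0.0, 0.2])
```

Request:
{"fn": "servo_tool", "kwargs": {
  "commands": [
    {"dp": [-0.3,-1.8,-3.2],"turn": [1.9,0,0]},
    {"dp": [-0.3,-2.9,-6.6],"turn": [3.9,0,0]},
    {"dp": [-0.3,-3.5,-10],"turn": [5.9,0,0]},
    {"dp": [-0.3,-3.8,-13.5],"turn": [7.9,0,0]},
    {"dp": [-0.3,-3.8,-13.5],"turn": [7.9,0,0]}
  ]
}}

```text
clock: 15.28
eef_pos: [474.3, -148.6, 80.3]
eef_rot: [-1.372, -0.003, -0.085]
wrist_force: [9.7, 18.6, -2.3]
finger_gap: 19.6
```

Run:
```python
from plan import *
show()
for d,t in ((23,12),(25,13),(28,14),(30,15),(31,15)): print(d,rel(G(d),t))
snap('wrist','w23');jaw('w23')
```

```text
grasp pt clamp x -1.8 lateral 0.3 h 51.4 rot [-78.6  -0.1  -4.9] F [ 9.7 18.6 -2.3] gap 19.6
23 ([-0.4, -0.9, -4.0], [0.6, -0.0, 0.2])
25 ([-0.4, -1.0, -5.2], [1.6, -0.0, 0.2])
28 ([-0.4, -0.9, -7.6], [2.6, -0.0, 0.2])
30 ([-0.4, -0.8, -8.9], [3.6, -0.0, 0.2])
31 ([-0.4, -0.7, -9.9], [3.6, -0.0, 0.2])
red rows 43 58 y [np.float64(-16.8), np.float64(-25.9)]
green rows 54 69 y [np.float64(-23.4), np.float64(-32.5)]
F [ 9.  16.6 -4.3] pos [ 474.3 -148.4   80.3] gap 19.6 t 15.33
```

View pics/w23.png

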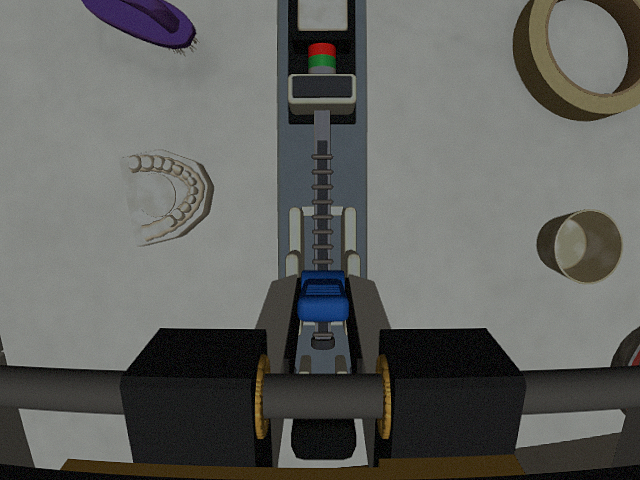

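Request:
{"fn": "servo_tool", "kwargs": {
  "commands": [
    {"dp": [0,-0.9,-4],"turn": [0.8,0,0]},
    {"dp": [0,-1,-6.5],"turn": [2,0,0]},
    {"dp": [0,-0.8,-9],"turn": [3.6,0,0]},
    {"dp": [0,-0.8,-9],"turn": [3.6,0,0]}
  ]
}}

```text
clock: 15.67
eef_pos: [473.8, -155.3, 79.5]
eef_rot: [-1.303, -0.002, -0.085]
wrist_force: [5.2, 19.7, 5.2]
finger_gap: 19.8
```

Run:
```python
from plan import *
show()
for d,t in ((30,15),(31,15),(33,15)): print(d,rel(G(d),t))
snap('wrist','w24');jaw('w24');snap('scene','s24')
```

```text
grasp pt clamp x -11.4 lateral 0.4 h 50.0 rot [-74.7  -0.1  -4.9] F [ 5.2 19.7  5.2] gap 19.8
30 ([-0.5, -0.4, -2.1], [-0.3, -0.1, 0.1])
31 ([-0.5, -0.4, -3.2], [-0.3, -0.1, 0.1])
33 ([-0.5, -0.2, -5.3], [-0.3, -0.1, 0.1])
red rows 35 50 y [np.float64(-11.5), np.float64(-21.2)]
green rows 47 60 y [np.float64(-19.3), np.float64(-27.7)]
F [ 4.6 18.5  5.2] pos [ 473.8 -155.2   79.5] gap 19.7 t 15.72
```

View pics/w24.png

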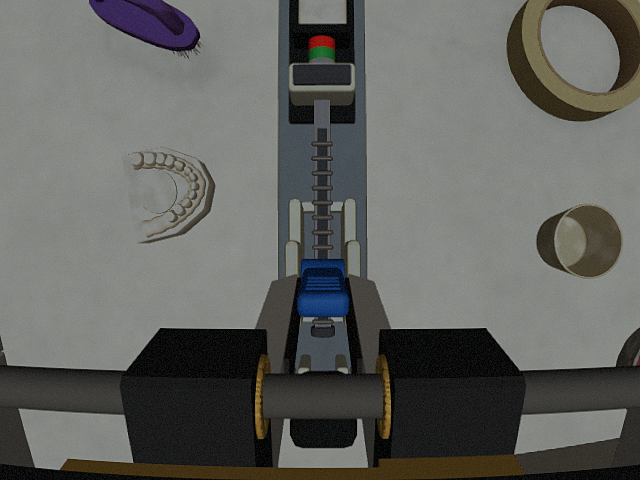

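Run:
```python
from h import *
def crop(t):
    im=load(t)['img'][:,:,::-1];return cv2.resize(im[0:110,280:365],None,fx=4,fy=5,interpolation=cv2.INTER_CUBIC)
cv2.imwrite('pics/crop24.png',np.hstack([crop('w23'),crop('w24')]))
```

```text
(no output)
```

View pics/crop24.png

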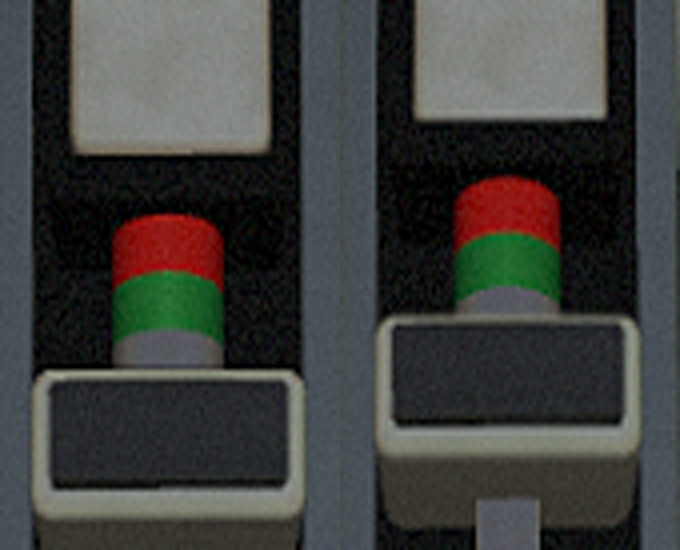

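Run:
```python
from h import *
for t,v in (('w10',248),('w22',37.5),('w23',30.6),('w24',24)):
    c=load(t);print(t,np.round(onplane(c,322,v,38),1))
```

```text
w10 [485.8  -7.8  38. ]
w22 [483.9 -14.   38. ]
w23 [485.4  -9.9  38. ]
w24 [485.9  -5.2  38. ]
```

Run:
```python
from h import *
snap('top','t24')
a=[cv2.resize(load(t)['img'][205:245,340:440,::-1],None,fx=7,fy=7,interpolation=cv2.INTER_CUBIC) for t in ('t12','t24')]
cv2.imwrite('pics/crop25.png',np.vstack(a))
a=[cv2.resize(load(t)['img'][255:320,350:440,::-1],None,fx=4.4,fy=4.4,interpolation=cv2.INTER_CUBIC) for t in ('s12','s24')]
cv2.imwrite('pics/crop26.png',np.hstack(a))
```

```text
(no output)
```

View pics/crop25.png

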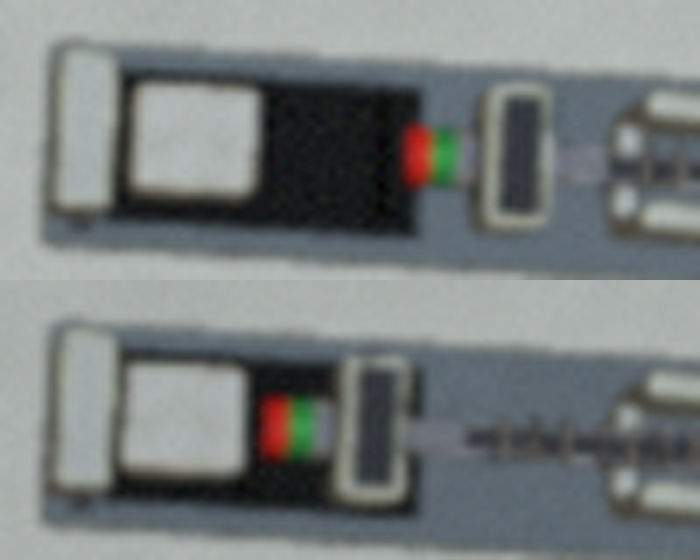

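View pics/crop26.png

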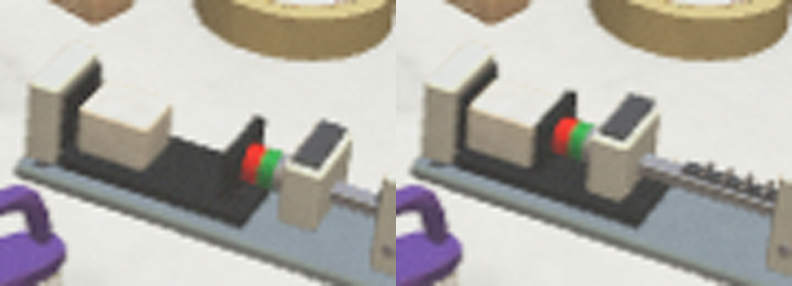

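Request:
{"fn": "servo_tool", "kwargs": {
  "commands": [
    {"dp": [0,-0.3,-2],"turn": [0,0,0]},
    {"dp": [0,-0.2,-4],"turn": [0,0,0]},
    {"dp": [0,-0.2,-4],"turn": [0,0,0]}
  ]
}}

```text
clock: 16.07
eef_pos: [473.7, -156.6, 79.2]
eef_rot: [-1.3, -0.001, -0.085]
wrist_force: [2.7, 18.4, 7.3]
finger_gap: 19.4
```

```bash
cat >> plan.py <<'E'
def look(n):
    t='s%d'%n;snap('scene',t);snap('wrist','w%d'%n)
    cv2.imwrite('pics/look%d.png'%n,np.hstack([cv2.resize(load(t)['img'][255:320,350:440,::-1],None,fx=6,fy=6,interpolation=cv2.INTER_CUBIC),cv2.resize(load('w%d'%n)['img'][0:130,290:355,::-1],(195,390),interpolation=cv2.INTER_CUBIC)]))
E
python3 - <<'E'
from plan import *
show();look(27);jaw('w27')
E
```

```text
grasp pt clamp x -12.8 lateral 0.4 h 49.6 rot [-74.5  -0.1  -4.9] F [ 2.7 18.4  7.3] gap 19.4
red rows 34 48 y [np.float64(-11.9), np.float64(-21.0)]
green rows 45 59 y [np.float64(-19.1), np.float64(-28.1)]
F [ 3.3 19.   6.1] pos [ 473.7 -156.5   79.2] gap 19.5 t 16.17
```

View pics/look27.png

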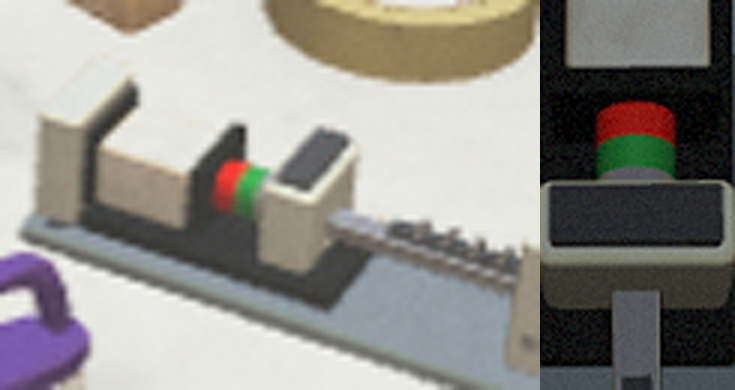

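Request:
{"fn": "servo_tool", "kwargs": {
  "commands": [
    {"dp": [0,0.2,-3],"turn": [0,0,0]},
    {"dp": [0,0.5,-5],"turn": [0.5,0,0]},
    {"dp": [0,0.5,-5],"turn": [0.5,0,0]}
  ]
}}

```text
clock: 16.42
eef_pos: [473.5, -158.8, 78.4]
eef_rot: [-1.285, -0.001, -0.084]
wrist_force: [-0.4, 19.2, 14.6]
finger_gap: 19.7
```

Run:
```python
from plan import *
show();look(28);jaw('w28')
```

```text
grasp pt clamp x -15.7 lateral 0.5 h 48.7 rot [-73.6  -0.1  -4.8] F [-0.4 19.2 14.6] gap 19.7
red rows 32 47 y [np.float64(-11.5), np.float64(-21.4)]
green rows 43 56 y [np.float64(-18.8), np.float64(-27.3)]
F [-0.7 18.3 14.6] pos [ 473.5 -158.8   78.4] gap 19.4 t 16.52
```

View pics/look28.png

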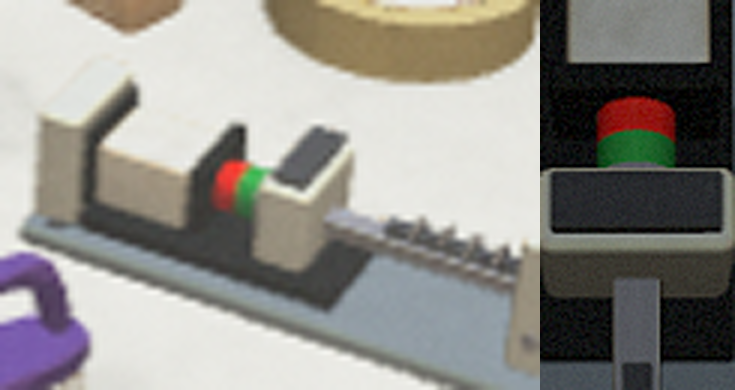

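View pics/w28.png

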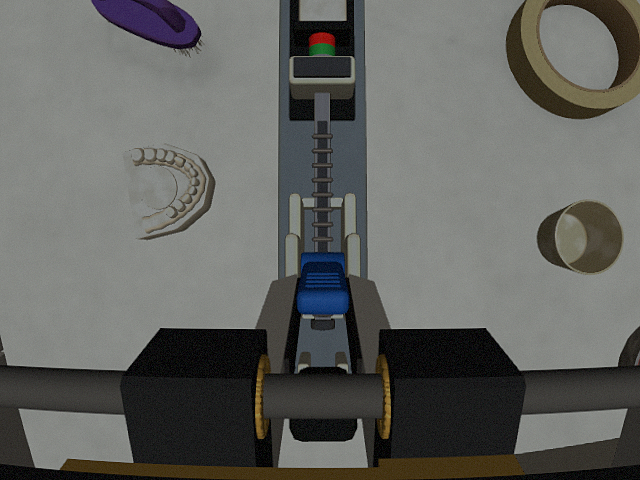

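Request:
{"fn": "servo_tool", "kwargs": {
  "commands": [
    {"dp": [0,-0.3,-2.5],"turn": [0,0,0]},
    {"dp": [0,-0.5,-5.5],"turn": [0,0,0]},
    {"dp": [0,-0.5,-5.5],"turn": [0,0,0]}
  ]
}}

```text
clock: 16.77
eef_pos: [473.3, -161.5, 77.8]
eef_rot: [-1.28, -0.0, -0.084]
wrist_force: [3.7, 20.2, 5.5]
finger_gap: 19.8
```

Run:
```python
from plan import *
show();look(29);jaw('w29')
```

```text
grasp pt clamp x -18.7 lateral 0.5 h 47.9 rot [-73.3  -0.   -4.8] F [ 3.7 20.2  5.5] gap 19.8
red rows 29 44 y [np.float64(-11.9), np.float64(-21.9)]
green rows 40 49 y [np.float64(-19.2), np.float64(-25.2)]
F [ 2.9 19.7  5.2] pos [ 473.2 -161.5   77.7] gap 19.8 t 16.87
```

View pics/look29.png

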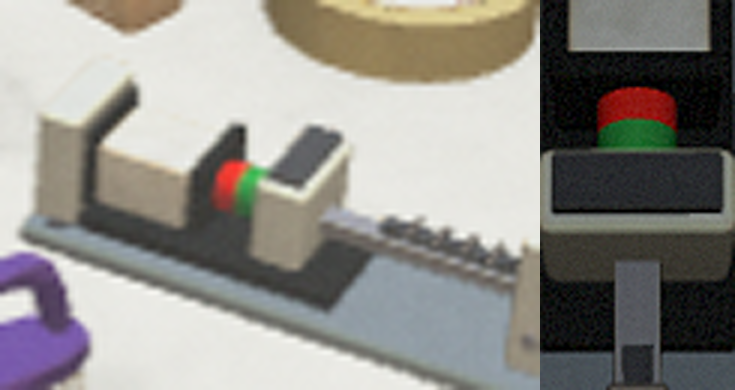

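Run:
```python
from h import *
for t,v in (('s12',None),('s24',None),('s27',None),('s28',None),('s29',None)):
    im=load(t)['img'];hsv=cv2.cvtColor(im,cv2.COLOR_RGB2HSV)
    red=((hsv[...,0]<8)|(hsv[...,0]>172))&(hsv[...,1]>150);red[:255]=0;red[320:]=0;red[:,:350]=0;red[:,440:]=0
    gr=(hsv[...,0]>45)&(hsv[...,0]<85)&(hsv[...,1]>110);gr[:255]=0;gr[320:]=0;gr[:,:350]=0;gr[:,440:]=0
    for n,m in(('r',red),('g',gr)):
        y,x=np.nonzero(m);print(t,n,len(x),x.min(),x.max(),round(x.mean(),2),round(y.mean(),2),end=' ')
    print()
    y,x=np.nonzero(gr);v=int(round(y.mean()))
    for vv in (v,v+1):print('   ',[tuple(int(k) for k in im[vv,u]) for u in range(int(x.mean())-1,int(x.mean())+12)])
```

```text
s12 r 26 405 409 406.81 291.04 s12 g 18 409 413 411.06 291.28 
    [(74, 178, 87), (72, 182, 89), (73, 184, 91), (127, 160, 140), (165, 166, 173), (201, 199, 187), (149, 146, 138), (100, 101, 97), (91, 89, 84), (96, 96, 90), (99, 102, 101), (98, 99, 102), (101, 101, 102)]
    [(64, 156, 77), (66, 164, 79), (92, 170, 103), (156, 172, 164), (176, 169, 165), (217, 217, 204), (201, 203, 189), (195, 198, 187), (150, 151, 141), (117, 117, 111), (102, 103, 96), (89, 86, 81), (89, 89, 84)]
s24 r 22 386 390 387.5 284.73 s24 g 16 390 393 391.25 285.25 
    [(86, 160, 80), (67, 175, 85), (76, 183, 92), (127, 176, 138), (171, 177, 171), (217, 218, 213), (170, 171, 164), (102, 103, 97), (90, 90, 86), (87, 86, 80), (90, 89, 87), (101, 101, 100), (94, 92, 91)]
    [(70, 144, 74), (63, 155, 79), (87, 163, 95), (151, 167, 146), (200, 193, 172), (224, 223, 199), (230, 231, 214), (227, 230, 219), (208, 211, 199), (150, 152, 144), (109, 108, 103), (89, 89, 85), (170, 173, 167)]
s27 r 23 386 390 387.39 284.61 s27 g 16 390 393 391.25 285.25 
    [(85, 160, 79), (70, 177, 88), (74, 181, 92), (128, 176, 139
[... 654 characters left out ...]
, (62, 156, 77), (84, 163, 96), (174, 180, 146), (214, 211, 184), (223, 224, 200), (228, 230, 213), (228, 230, 219), (208, 213, 202), (150, 152, 146), (124, 124, 117), (211, 214, 203), (226, 228, 214)]
s29 r 22 386 390 387.45 284.68 s29 g 14 390 393 391.07 285.29 
    [(88, 161, 83), (70, 174, 84), (96, 182, 102), (200, 214, 185), (205, 207, 191), (194, 196, 187), (151, 151, 146), (105, 106, 100), (88, 88, 84), (87, 82, 79), (104, 106, 101), (210, 213, 201), (226, 228, 213)]
    [(65, 152, 78), (65, 155, 78), (102, 146, 97), (172, 175, 149), (211, 210, 182), (222, 223, 198), (228, 230, 214), (227, 229, 220), (210, 214, 203), (154, 153, 146), (175, 176, 168), (222, 224, 206), (204, 203, 177)]
```

```bash
cat >> plan.py <<'E'
def gauge(tag):
    c=load(tag);im=c['img'].astype(int);hsv=cv2.cvtColor(c['img'],cv2.COLOR_RGB2HSV)
    col=slice(317,327)
    red=(((hsv[...,0]<8)|(hsv[...,0]>172))&(hsv[...,1]>150)&(hsv[...,2]>60))
    r=np.nonzero(red[:200,col].sum(1)>5)[0];r0=r.min()
    # dark inset of head: first row after red where mean is dark and follows light border
    g=im[...,:].mean(2)[:,col].mean(1)
    v=np.arange(r.max()+8,r.max()+45);d=np.diff(g[v]);k=v[np.argmin(d)]+0.5  # light border->dark inset
    a=onplane(c,322,r0,36.5);b=onplane(c,322,k+.5,50);e=onplane(c,322,r.max()+1,36.5)
    print(tag,'red row',r0,'inset row',k,'sep %.1f'%((a-b)@U),'redlen %.1f'%((a-e)@U))
E
python3 - <<'E'
from plan import *
for t in ('w8','w11','w12','w13','w14','w15','w16','w17','w20','w21','w22','w23','w24','w27','w28','w29'): gauge(t)
E
```

```text
Traceback (most recent call last):
  File "plan.py", line 22, in gauge
    r=np.nonzero(red[:200,col].sum(1)>5)[0];r0=r.min()
                                               ~~~~~^^
ValueError: zero-size array to reduction operation minimum which has no identity
```

Run:
```python
from plan import *
for t in ('w12','w13','w14','w15','w16','w17','w20','w21','w22','w23','w24','w27','w28','w29'): gauge(t)
```

```text
w12 red row 98 inset row 141.5 sep 24.0 redlen 7.1
w13 red row 123 inset row 161.5 sep 24.6 redlen 7.1
w14 red row 102 inset row 138.5 sep 24.4 redlen 7.2
w15 red row 56 inset row 90.5 sep 24.7 redlen 7.2
w16 red row 100 inset row 136.5 sep 24.3 redlen 7.2
w17 red row 38 inset row 71.5 sep 25.0 redlen 7.3
w20 red row 14 inset row 45.5 sep 24.7 redlen 6.8
w21 red row 17 inset row 48.5 sep 24.6 redlen 6.8
w22 red row 50 inset row 91.5 sep 24.4 redlen 6.9
w23 red row 43 inset row 75.5 sep 24.4 redlen 6.7
w24 red row 35 inset row 63.5 sep 24.6 redlen 7.2
w27 red row 34 inset row 61.5 sep 24.1 redlen 7.2
w28 red row 32 inset row 56.5 sep 22.8 redlen 7.3
w29 red row 29 inset row 50.5 sep 21.3 redlen 6.7
```

Request:
{"fn": "servo_tool", "kwargs": {
  "commands": [
    {"dp": [0,0,-3],"turn": [0,0,0]},
    {"dp": [0,0,-6.5],"turn": [0.5,0,0]},
    {"dp": [0,0,-6.5],"turn": [0.5,0,0]}
  ]
}}

```text
clock: 17.12
eef_pos: [472.9, -165.1, 76.4]
eef_rot: [-1.265, 0.0, -0.083]
wrist_force: [2.6, 19.9, 8.2]
finger_gap: 19.1
```

Run:
```python
from plan import *
show();look(30);gauge('w30')
```

```text
grasp pt clamp x -22.9 lateral 0.5 h 46.4 rot [-72.5   0.   -4.8] F [ 2.6 19.9  8.2] gap 19.1
w30 red row 25 inset row 42.5 sep 19.4 redlen 6.8
```

View pics/w30.png

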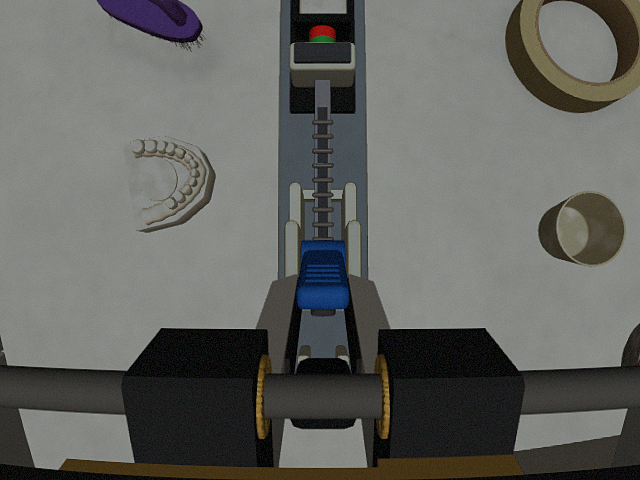

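Run:
```python
from plan import *
for t in ('w23','w28','w30'):
    c=load(t);H=np.array(c['hand_eye']);K=c['K']
    for v in range(250,322,6):
        u=322;x=np.array([(u-K[0,2])/K[0,0],(v-K[1,2])/K[1,1]]);d=c['depth'][v,u];print(v,np.round((H@[x[0]*d,x[1]*d,d,1])[:3],0)[1:],end=' ')
    print()
```

```text
250 [48. -1.] 256 [47. -5.] 262 [44. -7.] 268 [ 46. -12.] 274 [ 5. -2.] 280 [-5. -1.] 286 [-27.   4.] 292 [-47.   9.] 298 [-53.   9.] 304 [-54.   7.] 310 [-55.   5.] 316 [-55.   3.] 
250 [46. -1.] 256 [3. 8.] 262 [-0.  6.] 268 [-14.   8.] 274 [-27.  10.] 280 [-41.  12.] 286 [-48.  12.] 292 [-53.  12.] 298 [-54.  10.] 304 [-55.   8.] 310 [-57.   6.] 316 [ 35. -38.] 
250 [ 1. 12.] 256 [-10.  13.] 262 [-22.  13.] 268 [-31.  13.] 274 [-42.  15.] 280 [-49.  15.] 286 [-54.  14.] 292 [-55.  12.] 298 [-55.  10.] 304 [-56.   8.] 310 [ 34. -34.] 316 [ 57. -49.]
```

Request:
{"fn": "servo_tool", "kwargs": {
  "commands": [
    {"dp": [0,0,2],"turn": [0,0,0]},
    {"dp": [0,0,2],"turn": [0,0,0]},
    {"dp": [0,0,2],"turn": [0,0,0]},
    {"dp": [0,0,2],"turn": [0,0,0]}
  ],
  "grip": 0
}}

```text
clock: 17.55
eef_pos: [473.0, -163.5, 77.0]
eef_rot: [-1.266, 0.0, -0.084]
wrist_force: [-0.7, -0.1, 0.2]
finger_gap: 42.2
```

Request:
{"fn": "servo_tool", "kwargs": {
  "commands": [
    {"dp": [0,-20,0],"turn": [0,0,0]},
    {"dp": [0,-45,0],"turn": [0,0,0]},
    {"dp": [0,-60,0],"turn": [0,0,0]},
    {"dp": [0,-60,0],"turn": [0,0,0]}
  ]
}}

```text
clock: 17.88
eef_pos: [472.5, -183.2, 136.8]
eef_rot: [-1.268, -0.004, -0.085]
wrist_force: [0.3, 0.7, 0.6]
finger_gap: 46.7
```

Run:
```python
from plan import *
show();look(31);gauge('w31')
# target: grasp point clamp x=35, same lateral, h such that tips(24 from TCP) at z 145
s=manip.read_state();print(s['eef_pos'])
o=np.array([473.3,-155.2,71])
R,p=tcp(o+U*34+[0,0,95],10);print('above',rel(o+U*34+[0,0,95],10));print('down',rel(o+U*34+[0,0,52],10))
```

```text
grasp pt clamp x -40.7 lateral 1.4 h 106.9 rot [-72.7  -0.2  -4.9] F [0.3 0.7 0.6] gap 46.7
w31 red row 46 inset row 68.5 sep 24.9 redlen 6.5
[ 471.44132778 -181.70863833  133.83070955]
above ([-0.4, 30.1, 61.9], [-7.5, -0.0, -0.0])
down ([-0.4, 71.1, 49.0], [-7.5, -0.0, -0.0])
```

View pics/w31.png

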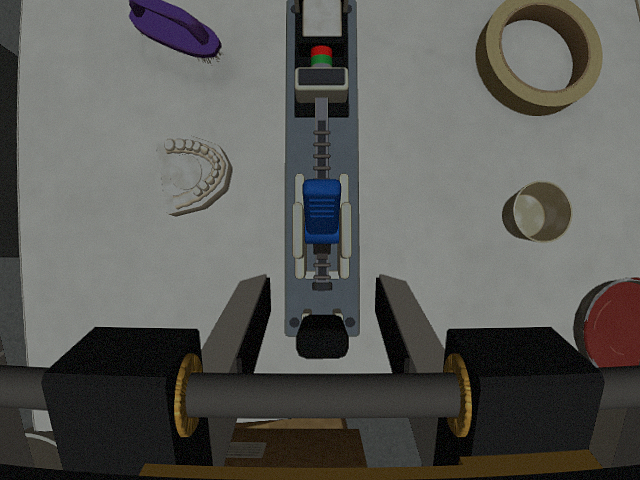

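View pics/look31.png

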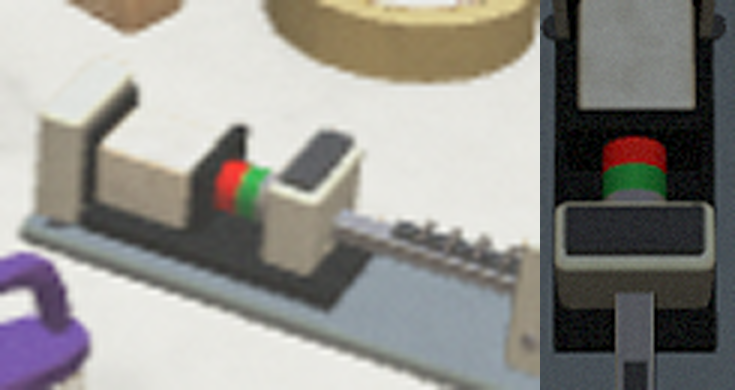

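Request:
{"fn": "servo_tool", "kwargs": {
  "commands": [
    {"dp": [-0.4,10,30],"turn": [-4,0,0]},
    {"dp": [-0.4,26,62],"turn": [-7.5,0,0]},
    {"dp": [-0.4,30,62],"turn": [-7.5,0,0]},
    {"dp": [-0.4,30,62],"turn": [-7.5,0,0]},
    {"dp": [-0.4,30,62],"turn": [-7.5,0,0]}
  ],
  "grip": 1,
  "force": 40
}}

```text
clock: 18.4
eef_pos: [476.4, -113.5, 123.0]
eef_rot: [-1.396, 0.002, -0.083]
wrist_force: [-0.2, -1.2, 0.9]
finger_gap: 17.0
```

Request:
{"fn": "servo_tool", "kwargs": {
  "commands": [
    {"dp": [0,0,0],"turn": [0,0,0]},
    {"dp": [0,0,0],"turn": [0,0,0]},
    {"dp": [0,0,0],"turn": [0,0,0]}
  ]
}}

```text
clock: 18.65
eef_pos: [476.2, -114.4, 122.7]
eef_rot: [-1.396, 0.002, -0.085]
wrist_force: [0.0, -0.1, 0.1]
finger_gap: 0.8
```

Run:
```python
from plan import *
show();look(32)
o=np.array([473.3,-155.2,71])
print('down',rel(o+U*34+[0,0,52],10))
c=load('w32');
for v in range(250,345,8):print(v,np.round(dep(c,322,v),0),end=';')
```

```text
grasp pt clamp x 33.4 lateral -0.4 h 94.0 rot [-80.    0.1  -4.9] F [ 0.  -0.1  0.1] gap 0.8
down ([0.5, 41.6, -7.0], [-0.0, -0.1, -0.1])
250 [ 476. -111.   33.];258 [ 475. -117.   37.];266 [ 475. -123.   33.];274 [ 474. -128.   34.];282 [ 474. -134.   35.];290 [ 473. -140.   33.];298 [ 473. -146.   32.];306 [ 472. -151.   36.];314 [ 474. -133.  129.];322 [ 474. -136.  131.];330 [ 473. -140.  133.];338 [ 471. -161.   77.];
```

View pics/w32.png

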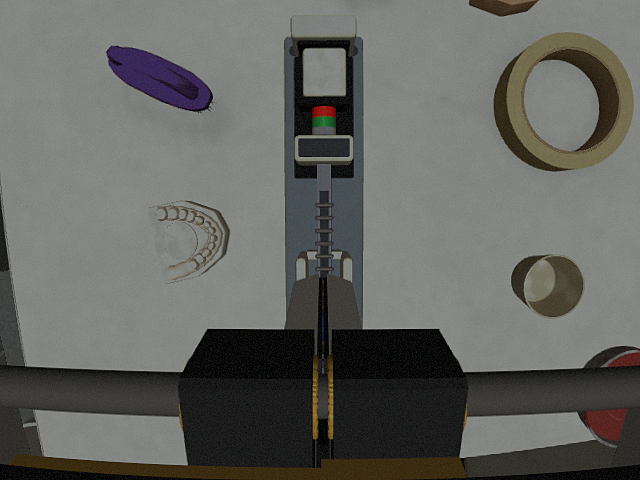

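Request:
{"fn": "servo_tool", "kwargs": {
  "commands": [
    {"dp": [0.5,0,3],"turn": [0,0,0]},
    {"dp": [0.5,20,-1],"turn": [0,0,0]},
    {"dp": [0.5,38,-4],"turn": [0,0,0]},
    {"dp": [0.5,42,-5],"turn": [0,0,0]},
    {"dp": [0.5,42,-5],"turn": [0,0,0]}
  ]
}}

```text
clock: 19.17
eef_pos: [476.4, -111.6, 79.9]
eef_rot: [-1.395, 0.004, -0.085]
wrist_force: [-1.2, -0.6, 0.8]
finger_gap: 0.5
```

Run:
```python
from plan import *
show();look(33);gauge('w33')
o=np.array([473.3,-155.2,71])
for x,h,t in ((28,52,11),(20,52,12),(14,52,13),(10,52,14),(5,52,15),(0,52,16)):print(x,rel(o+U*x+[0,0,h],t))
```

```text
grasp pt clamp x 36.2 lateral -0.4 h 51.2 rot [-80.    0.2  -4.8] F [-1.2 -0.6  0.8] gap 0.5
w33 red row 94 inset row 130.5 sep 24.1 redlen 7.1
28 ([-0.4, -0.6, -7.2], [1.0, -0.1, -0.1])
20 ([-0.4, -2.0, -14.3], [2.0, -0.1, -0.1])
14 ([-0.4, -3.1, -19.5], [3.0, -0.1, -0.1])
10 ([-0.4, -3.9, -22.7], [4.0, -0.1, -0.1])
5 ([-0.4, -4.8, -26.9], [5.0, -0.1, -0.1])
0 ([-0.4, -5.7, -31.0], [6.0, -0.1, -0.1])
```

View pics/s33.png

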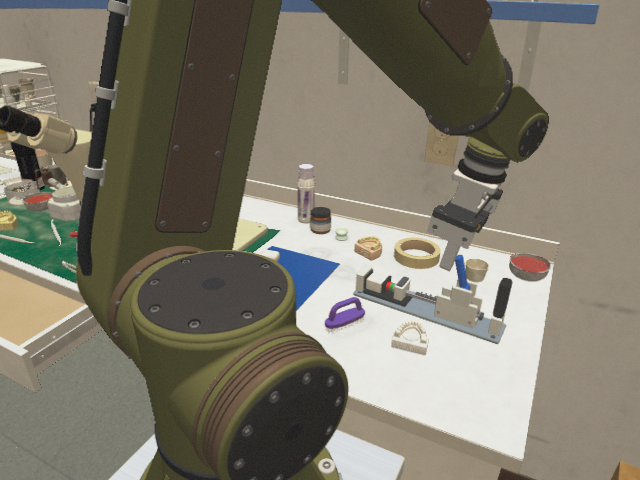

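Request:
{"fn": "servo_tool", "kwargs": {
  "commands": [
    {"dp": [0,-0.6,-7],"turn": [1,0,0]},
    {"dp": [0,-2,-14],"turn": [2,0,0]},
    {"dp": [0,-3,-19.5],"turn": [3,0,0]},
    {"dp": [0,-3,-19.5],"turn": [3,0,0]}
  ]
}}

```text
clock: 19.6
eef_pos: [476.8, -132.1, 83.1]
eef_rot: [-1.342, -0.002, -0.085]
wrist_force: [1.0, 7.1, 9.1]
finger_gap: 0.1
```

Run:
```python
from plan import *
show();look(34);gauge('w34')
o=np.array([473.3,-155.2,71])
for x,h,t in ((10,51,14),(5,51,15),(0,50,16)):print(x,rel(o+U*x+[0,0,h],t))
```

```text
grasp pt clamp x 13.6 lateral 1.5 h 54.0 rot [-76.9  -0.1  -4.9] F [1.  7.1 9.1] gap 0.1
w34 red row 68 inset row 89.5 sep 18.1 redlen 7.5
10 ([-1.5, 1.9, -3.9], [1.0, -0.0, 0.1])
5 ([-1.5, 0.8, -8.0], [2.0, -0.0, 0.1])
0 ([-1.5, 0.6, -12.4], [3.0, -0.0, 0.1])
```

View pics/w34.png

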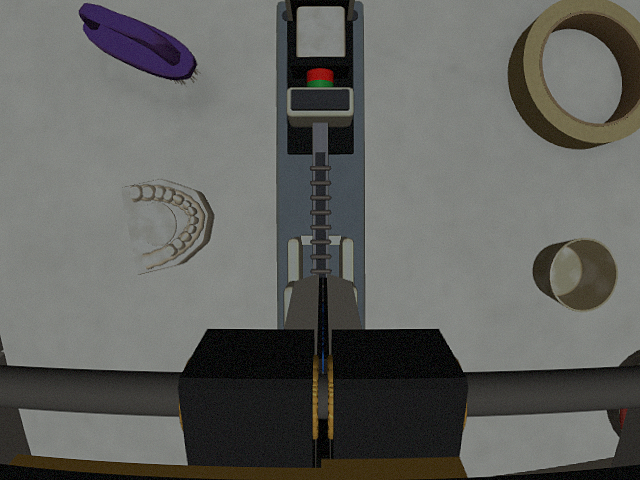

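Request:
{"fn": "servo_tool", "kwargs": {
  "commands": [
    {"dp": [0,0,-1.5],"turn": [0,0,0]},
    {"dp": [0,0,-3],"turn": [0,0,0]},
    {"dp": [0,0,-3],"turn": [0,0,0]}
  ]
}}

```text
clock: 19.95
eef_pos: [477.1, -133.9, 83.9]
eef_rot: [-1.342, -0.003, -0.085]
wrist_force: [-1.8, 7.7, 3.9]
finger_gap: 0.8
```

Run:
```python
from plan import *
show();look(35);gauge('w35')
```

```text
grasp pt clamp x 11.8 lateral 1.8 h 54.7 rot [-76.9  -0.2  -4.9] F [-1.8  7.7  3.9] gap 0.8
w35 red row 66 inset row 84.5 sep 16.4 redlen 6.9
```

View pics/look35.png

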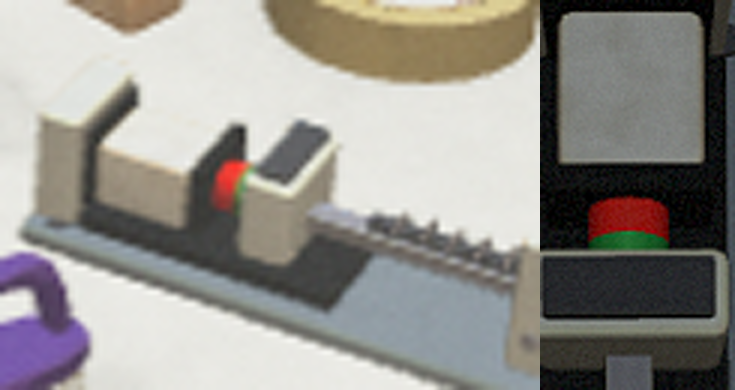

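Request:
{"fn": "servo_tool", "kwargs": {
  "commands": [
    {"dp": [0,0,-1.5],"turn": [0,0,0]},
    {"dp": [0,0,-1.5],"turn": [0,0,0]},
    {"dp": [0,0,-1.5],"turn": [0,0,0]},
    {"dp": [0,0,-1.5],"turn": [0,0,0]},
    {"dp": [0,0,-1.5],"turn": [0,0,0]}
  ]
}}

```text
clock: 20.47
eef_pos: [477.1, -134.3, 84.5]
eef_rot: [-1.341, -0.003, -0.084]
wrist_force: [-0.1, 9.4, -0.7]
finger_gap: 0.6
```

Run:
```python
from plan import *
show();look(36);gauge('w36')
for i in range(8): snap('wrist','w37')
show();gauge('w37')
```

```text
grasp pt clamp x 11.3 lateral 1.9 h 55.4 rot [-76.8  -0.2  -4.8] F [-0.1  9.4 -0.7] gap 0.6
w36 red row 65 inset row 84.5 sep 17.1 redlen 7.5
grasp pt clamp x 11.3 lateral 1.9 h 55.4 rot [-76.8  -0.2  -4.8] F [ 0.5  8.6 -0.8] gap 0.5
w37 red row 65 inset row 84.5 sep 17.1 redlen 7.5
```

View pics/look36.png

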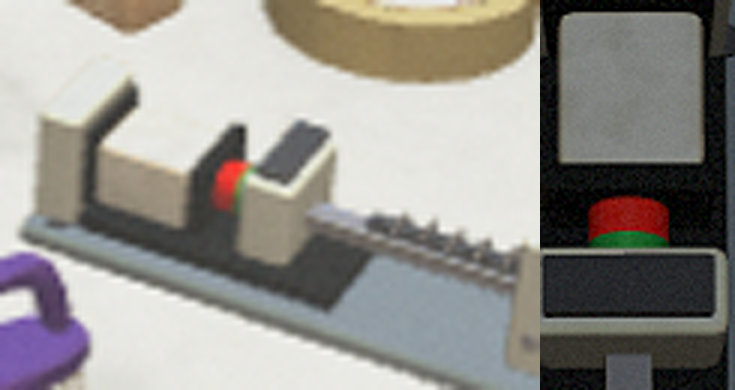

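```bash
python3 -c "
from cell import manip
print(manip.sign_off())"
```

```text
the job is handed in; nothing more can be done
None
```

I set the whole block upright on the bed, let go of it, and pumped the trigger until the jaw pressed it against the fixed jaw. I handed the job in at about 21 s with the trigger still held back; no verdict was given.

**Last checks**
- **Gauge:** the wrist view puts the pad 7.3 to 8.0 mm in, and a rougher reading from the scene view gives up to about 9.7 mm. The aim was about 9, and all of these lie inside the 6 to 13.5 mm limit. The steel is gone and green still shows.
- **Hold:** the force on the trigger was about 9 N, and two looks about 0.5 s apart gave the same gauge reading.
- **Block:** it stands upright on the centre line against the fixed jaw, with no finger near it.
- **Other pieces:** I did not touch the rejects or the bystanders.

**What went wrong or disagreed**
- **Finger length:** the fingertips sit about 24 mm behind the stated TCP. My first grasp therefore shut on air above the block. I corrected for the offset in every move after that.
- **Slipping pinch:** the fingers slid along the blade on pulls 3 and 4. After pull 4 I released at about 5 mm on the gauge, and the jaw slid back to almost no pressure.
- **Final pull:** I pushed the trigger back from its front side with shut fingers instead of pinching it.

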